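# Close the glass mould and pin it shut

### The job

Close the hinged lid of the graphite glass mould. Then draw the locking pin out of its hooded sheath by its bare shaft, lay it on the rod rest and let go of it, take it again by its red handle, and push it through the lined-up holes of the three lugs at the mould's front until the handle butts against the lugs, then let go. Leave the jar, the paddle and the cup where they stand.

Things in the scene. Friction and masses are not known exactly. Their poses are not given: they have to be found in the camera images.
- mould: Fixed lower half of the mould: dark graphite block 100 x 90 x 50 mm high. Origin: centre of its underside. x points from lugs to hinge, y along hinge line and pin holes. Hinge line at x=50, z=50 mm. Front: two brass lugs at y=-45..-31 and 31..45 mm, x=-90..-50, z=28..72; the lid's copper lug fills y=-15..15 between them when shut. Nothing reaches beyond y=+-45 mm; top of the shut lid z=74.
- hole_mid (a point): Fixed point on the mould at x=-70, y=0, z=50 mm: middle of the line of holes, axes as the mould's. A 17 mm round hole runs along y through all three lugs, lined up once the lid is fully shut. The pin may enter from either end; the outer lug faces are 45 mm from here.
- lid (a joint): Lid angle in rad: 0 shut, 1.5 widest; starts at 1.15 to 1.4, standing up with its top face turned away from the robot. Graphite slab 100 mm from hinge line to front edge, 88 wide, 24 thick, 0.45 kg, lug reaching 140 mm from the hinge. Stiff damped hinge: it stays put above about 1.05 rad; pushed below that towards the robot it sinks shut by itself in 1 to 4 s; it may be pressed down on top.
- lid_front (a point): Middle of the front edge of the lid's top face: 100 mm from the hinge line, 24 mm above the parting face. Moves with the lid.
- pin_shaft (a point): Loose locking pin, 0.13 kg: steel shaft 14 mm thick, 125 long (last 10 mm taper to 7), and a square red handle 22 x 22 x 66 mm whose end face butts on the outer lug. This point: middle of the shaft on its axis, 62.5 mm from the handle's face. x points from tip to handle. Starts level in the sheath, tip roughly to the robot. Balance point on the shaft, 47 mm from the handle.
- pin_handle (a point): Middle of the pin's red handle on its axis, 95.5 mm from pin_shaft along the pin's x. Under the sheath's hood at the start. x as pin_shaft; y and z square to the handle's faces.
- sheath: Fixed teal holder. Origin on the bench; x points along the pin, tip to handle. Hood over x=-7..93 mm hides the handle: 52 wide outside, 40 inside, roof 79..84 high, open only to -x, floor 30. Pin axis 41 mm above the bench. Shaft sticks out to -x over an 8 mm base plate, tip end on a 34 mm high ledge at x=-110..-100. To free: lift 6 to 15 mm, draw 85 mm or more to -x, then raise.
- rest: Fixed rod rest: 100 x 70 x 8 mm plate with two V-notched uprights 10 mm thick at x=-36 and 36 mm. Origin: centre of its underside; x along the rod's lie. The V's, 37 mm wide at the top (59 mm high), carry the shaft with its axis 50 mm above the bench. Lay the shaft's middle over the rest's middle, either way round; the handle overhangs.
- jar: Bystander: amber glass jar with steel cap, 68 mm across, 90 high. Origin: centre of its underside.
- paddle: Bystander: graphite paddle with wooden handle, 240 mm long, 18 high, lying flat. Origin: on the bench below the handle, 90 mm from its end; x points to the blade.
- cup: Bystander: white ceramic cup, 72 mm across, 80 high. Origin: centre of its underside.
Mind the look-alikes: they are no part of the job. Leave any turquoise look-alike of the rest alone. What is shaped like the part that bears pin_shaft but pink or yellow is not meant.

How it is judged:
By the outcome, as a careful person would: the job done as asked, in the order asked, and still so for the second after the job is handed in, with the robot touching nothing.
It also fails if it takes over 72 s, if anything falls off the work surface, if the arm or the gripper's body presses on something with over 40 N, if the wrist force passes 120 N, or if a joint passes its speed limit or range.

### The arm

A 6-joint arm with a two-finger parallel gripper is mounted at the origin on the work surface. World frame = base frame: x ahead of the robot, y to its left, z up, the work surface at z = 0. Lengths are in m, angles in rad, forces in N, time in s.
With the tool pointing down it reaches from about 0.275 to 0.825 m from the base axis. Payload 4.9 kg.
Tool frame: the origin (TCP) lies between the finger pads; the fingertips stand 14 mm ahead of it and the grasp point (between the pads) lies 5 mm behind it (bot.tip_reach is the distance from the TCP to the fingertips, in m); y points along the fingers, z is the direction in which the jaws open and shut, and the axes are right-handed (so a half turn about y gives the same grasp; the last joint's range is limited). The gripper opens to 85 mm and grips with 20 to 120 N. Pads are 22 mm wide; open, the fingers measure 114 mm over their backs; the gripper's body (76 mm by 85 mm) begins 54 mm behind the grasp point. The pads swing forward as they close: fully open they stand 13 mm farther back than shut.
Start: joints at [-1.43, 0.326, -0.193, 1.052, 0, 1.437], TCP at [0.149, -0.529, 0.245] pointing down, gripper open.
Joint ranges: [-2.65, 2.65], [-0.97, 1.79], [-1.3, 1.35], [-1.93, 2.1], [-1.47, 1.37], [-3.14, 3.14]. Speed limits (rad/s): [2.57, 2.57, 3.14, 3.14, 3.14, 3.14].

### API

Orientations are given as a 3x3 rotation matrix whose columns are the frame's x, y, z axes.
In Python, from plant import bot gives the robot as it stands.
- The arm moves only by the tool move_arm, never from a script. Its arguments are lists of equal length, an entry for each row: "fingers": the finger opening in mm, from 0 to 85.4; "dp": the shift along the world's x, y, z in units of 120 mm (1.0 is 120 mm), a list of three; "twist": the turn about the world's z in units of 180 degrees (1.0 is 180 degrees). In form: {"fingers": [fingers, ...], "dp": [[tx, ty, tz], ...], "twist": [twist, ...]}. A call has 1 to 5 rows; each row shifts and turns the commanded pose from where the row before left it; what a row does not reach is not made up. A row lasts 1/8 s, in which the tool goes at most 62.5 mm and 10.7 degrees, less where a joint would pass 70% of its speed; a pose out of reach is approached as far as the arm can. A call with a number of a shift or a turn outside -1 to 1 is refused whole. A call with a gripper value outside its range is refused whole. The fingers move at their own pace and stop on an object; "newtons" is the grip in N (left out, the last holds). Time passes only in rows, so rows that do not move let the fingers close. It gives the time, the measured TCP pose, the force and the opening at its end, in the units of the state.
- bot.read_state(): the state, without advancing time (a new reading comes with each control period).
- bot.snapshot(name): name is "scene" or "top" or "wrist"; returns a dict with "frame" (384x512x3 uint8, red, green, blue), "depth" (384x512 float32, m along the optical axis (not along the pixel's ray), 0 where there is no reading), "fovy" (degrees; the focal length in pixels is half the picture's height over the tangent of half this angle, whatever the lens; pixels are square), "cx", "cy" (the principal point, pixels), "D" ([k1, k2, p1, p2, k3] as OpenCV has them; the pictures are not rectified), "eye" and "orientation" of the camera in the world. Camera axes: x right, y down, z forward; pixel columns grow to the right and rows downward; lengths in m; the calibration is good to about 2 mm. A picture is of the moment at which its call begins.
- bot.close_job(): hands the job in, once; it reports no verdict.
Trained networks look in the newest picture that a camera, given by its name, has taken for a name from the list of things; names that differ only in an ending like _2 or _b are one class to them, and where a whole thing is asked for, a point or a joint stands for the part that bears it (a point fixed in the world has none). Each returns a list of dicts, best first, with "p" (0 to 1); they miss things now and then, are a little off and sometimes report something else, mostly with a low value. They report only what shows in the picture. A call takes as long as a camera call. They do not tell look-alikes from the thing itself.
- bot.masks_of(label, camera): "region" (384x512 bool, what is visible of it) and "position" ([column, row] in pixels, amid what is visible of it).
The state is a dict: "time_s": time; "qpos": joint angles; "qvel": joint speeds; "joint_torque": joint torques, N m; "position": TCP position; "orientation": TCP orientation; "force": force on the tool from outside, world axes, zero at the start; "moment": the same for the moment, N m; "opening": finger opening in m.
Only numpy, scipy, OpenCV 4.12 (cv2) and the standard library are available. Lean on these libraries where they do the work, as an engineer would, in place of code of your own. Each camera call takes 0.05 s, during which the arm holds its last target.

## Working session

There is one attempt and no reset: what is moved stays moved. The work goes in short steps, Python scripts to look and compute and a tool call to move; the robot and the scene stay as the last step left them, time stands still between calls to the robot, and variables do not carry over. Pictures are saved under pics/ and viewed, and the job is handed in when it is done.

Besides the shell and the picture viewer there is one more tool, called after "Emit:" as a command line: name --pt "numbers of a row" for each row, then --argument value for the rest. move_arm: Moves the arm, as the interface text tells. Shifts and turns lie within -1 to 1; 1 stands for 120 mm of shift or 180 degrees of turn. Its arguments: {"type":"object","properties":{"fingers":{"type":"array","items":{"type":"number"}},"dp":{"type":"array","items":{"type":"array","items":{"type":"number"}}},"twist":{"type":"array","items":{"type":"number"}},"newtons":{"type":"number"}},"required":["fingers","dp","twist"]}

```bash
ls; mkdir -p pics; cat > h.py <<'E'
import numpy as np, cv2
from plant import bot
def snap(n,save=None):
    s=bot.snapshot(n)
    if save: cv2.imwrite('pics/'+save+'.png',cv2.cvtColor(s['frame'],cv2.COLOR_RGB2BGR))
    return s
def K(s):
    f=s['frame'].shape[0]/2/np.tan(np.radians(s['fovy'])/2)
    return np.array([[f,0,s['cx']],[0,f,s['cy']],[0,0,1.]])
def cloud(s):
    h,w=s['depth'].shape
    u,v=np.meshgrid(np.arange(w),np.arange(h))
    p=np.stack([u,v],-1).reshape(-1,1,2).astype(np.float64)
    n=cv2.undistortPoints(p,K(s),np.array(s['D'],float)).reshape(h,w,2)
    d=s['depth'].astype(float)
    c=np.dstack([n*d[...,None],d])
    P=c@np.array(s['orientation']).T+np.array(s['eye'])
    P[d==0]=np.nan
    return P
def proj(s,pts):
    R=np.array(s['orientation']);c=(np.atleast_2d(pts)-np.array(s['eye']))@R
    q,_=cv2.projectPoints(c.reshape(-1,1,3),np.zeros(3),np.zeros(3),K(s),np.array(s['D'],float))
    return q.reshape(-1,2)
E
python3 - <<'E'
from h import *
st=bot.read_state(); print(st['time_s'],st['position'],np.round(st['orientation'],3),st['opening'],st['force'])
for n in ['scene','top','wrist']:
    s=snap(n,n+'0'); print(n,s['eye'],s['fovy'],s['D'])
    np.savez('/tmp/'+n+'0.npz',**s)
    if n=='wrist': continue
    for l in ['mould','lid','pin_shaft','sheath','rest','jar','paddle','cup']:
        for m in bot.masks_of(l,n)[:4]:
            P=cloud(s)[m['region']]
            print(l,round(m['p'],2),np.round(m['position']),m['region'].sum(),np.round(np.nanmedian(P,0),3),np.round(np.nanmin(P,0),3),np.round(np.nanmax(P,0),3))
E
```

```text
pics
0.0 [ 0.14919354 -0.52879027  0.24449405] [[-0.962 -0.     0.271]
 [-0.271  0.002 -0.962]
 [-0.    -1.    -0.002]] 0.085946895297689 [ 0.13702897  0.04803521 -0.61792908]
scene [ 0.93514802 -0.72218095  0.76472346] 52.97700153390012 [-0.12928327  0.          0.          0.          0.        ]
mould 0.91 [288. 175.] 2113 [0.576 0.146 0.052] [ 0.454  0.112 -0.002] [0.643 0.443 0.19 ]
lid 0.91 [300. 159.] 873 [0.609 0.156 0.132] [ 0.499  0.124 -0.002] [0.64  0.443 0.19 ]
pin_shaft 0.76 [ 76. 269.] 562 [ 0.222 -0.388  0.015] [ 0.174 -0.442 -0.005] [ 0.239 -0.26   0.027]
pin_shaft 0.74 [134. 306.] 208 [ 0.455 -0.416  0.047] [ 0.409 -0.428  0.007] [ 0.499 -0.388  0.051]
pin_shaft 0.65 [194. 196.] 288 [ 0.32  -0.002  0.016] [ 0.263 -0.021  0.001] [0.445 0.021 0.026]
sheath 0.86 [168. 319.] 3263 [ 0.553 -0.411  0.035] [ 0.388 -0.453 -0.002] [ 0.624 -0.342  0.089]
rest 0.91 [170. 238.] 729 [ 0.373 -0.19   0.009] [ 0.298 -0.229 -0.002] [ 0.428 -0.141  0.06 ]
rest 0.73 [216. 252.] 859 [ 0.518 -0.162  0.009] [ 0.449 -0.194 -0.002] [ 0.568 -0.112  0.06 ]
jar 0.81 [338. 229.] 911 [0.784 0.00
[... 892 characters left out ...]
 -0.122  0.064]
sheath 0.61 [411. 186.] 1687 [ 0.522 -0.387  0.015] [ 0.386 -0.451 -0.009] [ 0.616 -0.347  0.094]
rest 0.95 [342. 233.] 744 [ 0.373 -0.182  0.008] [ 0.321 -0.23  -0.006] [ 0.427 -0.14   0.061]
rest 0.75 [331. 186.] 698 [ 0.517 -0.154  0.008] [ 0.466 -0.191 -0.002] [ 0.567 -0.122  0.064]
jar 0.76 [278. 105.] 482 [0.767 0.024 0.086] [ 0.745 -0.009 -0.011] [0.842 0.055 0.099]
paddle 0.83 [333. 120.] 693 [ 0.731 -0.159  0.014] [ 0.7   -0.331 -0.004] [ 0.759 -0.093  0.028]
cup 0.69 [142. 204.] 532 [0.456 0.446 0.037] [ 0.417  0.398 -0.002] [0.487 0.494 0.09 ]
wrist [ 0.2231856  -0.50783559  0.37325427] 69.99908533968204 [-0.02898918  0.          0.          0.          0.        ]
```

View pics/scene0.png

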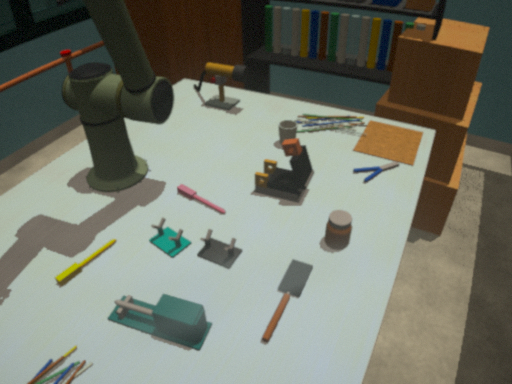

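View pics/top0.png

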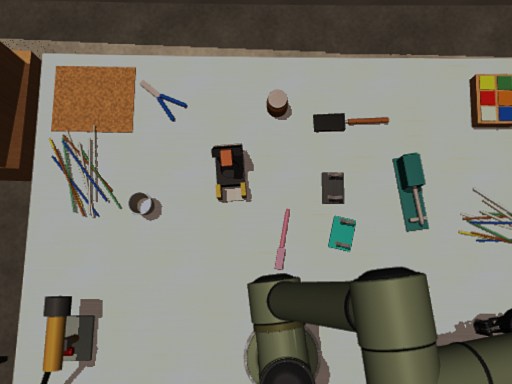

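View pics/wrist0.png

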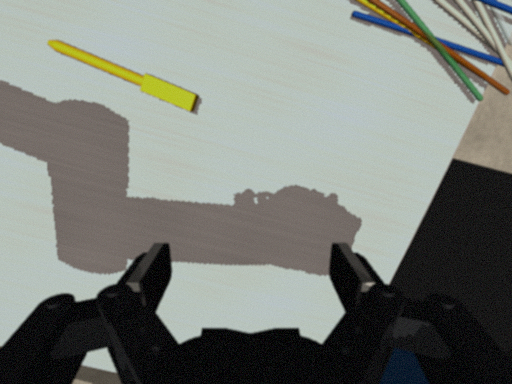

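The scene view shows the sheath at about (165,318), the grey rest at (218,248), the turquoise look-alike at (172,238), the open mould at (290,175), and the pink and yellow fake pins. The top view agrees. I'll move the wrist camera over the sheath on the way.

Emit:
move_arm --fingers '[0,0,0,0,0]' --pt "0.35 0.21 0.1" --pt "0.35 0.21 0.1" --pt "0.35 0.21 0.1" --pt "0.35 0.21 0.1" --pt "0.3 0.21 0.1" --twist '[-0.045,-0.044,0,0,0]'

```text
time_s: 1.58
position: [0.3547, -0.4024, 0.3058]
orientation: [[-1.0, 0.0, -0.004], [0.004, -0.0, -1.0], [-0.0, -1.0, 0.0]]
force: [-0.2, -0.1, -0.3]
opening: -0.0
```

```bash
python3 - <<'E'
from h import *
st=bot.read_state(); print(st['time_s'],st['position'],np.round(st['orientation'],3),np.round(st['qpos'],2))
s=snap('wrist','w1'); np.savez('/tmp/w1.npz',**s); print(s['eye'],np.round(s['orientation'],3))
E
```

```text
1.575 [ 0.35468736 -0.40240953  0.30576048] [[-1.     0.    -0.004]
 [ 0.004 -0.    -1.   ]
 [-0.    -1.     0.   ]] [-0.99  0.27 -0.12  1.18  0.    2.16]
[ 0.43145893 -0.4021051   0.43374618] [[-0.004 -0.953 -0.302]
 [-1.     0.004  0.001]
 [ 0.001  0.302 -0.953]]
```

View pics/w1.png

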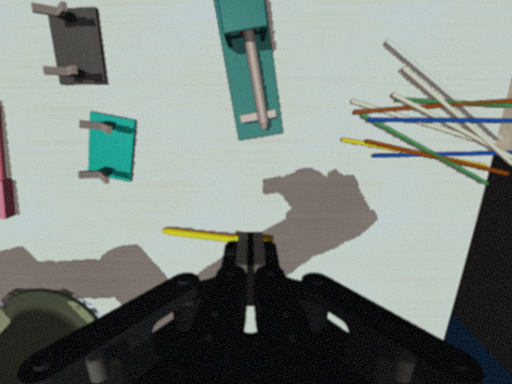

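The wrist view shows the shaft from (250,35) to (265,128), the sheath hood at (243,12), the grey rest at (78,45), and the turquoise one at (112,145). I'll fit the shaft and the rest from depth.

```bash
cat >> h.py <<'E'
def line2d(P):
    vx,vy,x,y=cv2.fitLine(P[:,:2].astype(np.float32),cv2.DIST_HUBER,0,1e-4,1e-4).ravel()
    if vx<0: vx,vy=-vx,-vy
    d=np.array([vx,vy]); c=np.array([x,y]); t=(P[:,:2]-c)@d
    return c,d,np.percentile(t,[.5,99.5]),np.degrees(np.arctan2(vy,vx))
def rect(P):
    return cv2.minAreaRect(P[:,:2].astype(np.float32)*1000)
E
python3 - <<'E'
from h import *
s=dict(np.load('/tmp/w1.npz')); P=cloud(s)
x,y,z=P[...,0],P[...,1],P[...,2]
def box(x0,x1,y0,y1,z0,z1): return (x>x0)&(x<x1)&(y>y0)&(y<y1)&(z>z0)&(z<z1)
m=box(.37,.64,-.48,-.33,.004,.012); print('sheath plate',m.sum(),rect(P[m]))
m=box(.37,.64,-.48,-.33,.040,.06)
import collections
n,lab,stt,cen=cv2.connectedComponentsWithStats(m.astype(np.uint8))
for i in range(1,n):
    if stt[i,4]>50:
        Q=P[lab==i]; print('shaft?',stt[i],np.round(np.median(Q,0),4),line2d(Q))
        c,d,t,a=line2d(Q); print(np.round([c+d*t[0],c+d*t[1]],4), np.percentile(Q[:,2],[5,50,95]))
m=box(.37,.68,-.48,-.33,.07,.095);print('roof',m.sum(),rect(P[m]) if m.sum()>20 else '', np.median(z[m]))
for nm,b in [('rest',(.44,.60,-.22,-.09)),('turq',(.3,.435,-.24,-.13))]:
    m=box(*b,.005,.012); print(nm,'plate',m.sum(),rect(P[m]))
    m=box(*b,.040,.075); n,lab,stt,cen=cv2.connectedComponentsWithStats(m.astype(np.uint8))
    for i in range(1,n):
        if stt[i,4]>15: print(stt[i],rect(P[lab==i]),np.percentile(z[lab==i],[5,50,95]))
s=dict(np.load('/tmp/top0.npz')); P=cloud(s);x,y,z=P[...,0],P[...,1],P[...,2]
m=box(.37,.68,-.48,-.33,.07,.095);print('top roof',m.sum(),rect(P[m]), np.median(z[m]))
m=box(.37,.68,-.48,-.33,.004,.012); print('sheath plate',m.sum(),rect(P[m]))
m=box(.44,.60,-.22,-.09,.005,.012);print('rest plate',rect(P[m]))
m=box(.4,.75,.08,.26,.03,.25); Q=P[m]; 
m=box(.4,.55,.08,.26,.055,.085); n,lab,stt,cen=cv2.connectedComponentsWithStats(m.astype(np.uint8))
for i in range(1,n):
    if stt[i,4]>15: print('lug',stt[i],rect(P[lab==i]),np.percentile(z[lab==i],[5,50,95]))
m=box(.4,.75,.08,.26,.09,.25);print('lid',rect(P[m]),np.percentile(z[m],[50,99]))
m=box(.4,.75,.08,.26,.03,.25);print('mould',rect(P[m]))
E
```

```text
sheath plate 3822 ((481.40283203125, -402.9008483886719), (192.28819274902344, 69.46641540527344), 9.548261642456055)
shaft? [240  28  29 102 989] [ 0.4687 -0.4102  0.0462] (array([ 0.46728307, -0.41011634], dtype=float32), array([0.983412  , 0.18138564], dtype=float32), array([-0.06576751,  0.05859601]), np.float32(10.4504795))
[[ 0.4026 -0.422 ]
 [ 0.5249 -0.3995]] [0.04229948 0.04616311 0.04823312]
roof 1421 ((532.9370727539062, -394.1420593261719), (35.03113555908203, 51.6904411315918), 9.237539291381836) 0.08324203363796157
rest plate 3153 ((515.4577026367188, -156.5786895751953), (71.45204162597656, 99.78086853027344), 89.49163818359375)
[ 31   1  37  15 379] ((551.5518188476562, -155.61170959472656), (45.75141143798828, 11.354950904846191), 89.97307586669922) [0.0411079  0.05102835 0.05721385]
[ 43  65  35  11 288] ((479.82183837890625, -155.1845703125), (47.412418365478516, 10.621253967285156), 89.34954071044922) [0.04075524 0.05079828 0.05707369]
turq plate 2406 ((372.54534912109375, -183.28892517089844), (71.37972259521484, 100.24812316894531), 78.40005493164062)
[ 79 120  
[... 537 characters left out ...]
, 0.40923941135406494)
rest plate ((518.77490234375, -154.6680908203125), (154.99937438964844, 126.8576889038086), 0.0002786220866255462)
lug [240 182   6  14  67] ((501.5367126464844, 125.07220458984375), (43.32710647583008, 14.591588973999023), 6.437211036682129) [0.06595419 0.07190947 0.07650729]
lug [216 184   6  14  69] ((492.9510803222656, 200.62547302246094), (41.850563049316406, 14.717698097229004), 5.212738513946533) [0.06237285 0.07155324 0.07807159]
lid ((588.7166137695312, 170.45697021484375), (77.08525848388672, 87.72323608398438), 6.439079761505127) [0.1525096  0.19332804]
mould ((557.9330444335938, 168.50665283203125), (165.4139404296875, 90.54450988769531), 5.230152606964111)
```

Emit:
move_arm --fingers '[0,0,0,0,0]' --pt "0.22 0.4 0" --pt "0.22 0.4 0" --pt "0.22 0.4 0" --pt "0.22 0.4 0" --pt "0.22 0.4 0" --twist '[0.033,0,0,0,0]'

```text
time_s: 2.25
position: [0.4859, -0.162, 0.3054]
orientation: [[-0.995, 0.001, 0.099], [-0.099, -0.0, -0.995], [-0.001, -1.0, 0.0]]
force: [-0.3, -0.9, 0.3]
opening: -0.0001
```

Emit:
move_arm --fingers '[0,0,0,0,0]' --pt "0.22 0.4 0" --pt "0.22 0.4 0" --pt "0.22 0.4 0" --pt "0.22 0.4 0" --pt "0.22 0.4 0" --twist '[0,0,0,0,0]'

```text
time_s: 2.88
position: [0.618, 0.0781, 0.3053]
orientation: [[-0.995, 0.0, 0.099], [-0.099, -0.0, -0.995], [-0.0, -1.0, 0.0]]
force: [1.5, -0.3, -0.3]
opening: -0.0002
```

Emit:
move_arm --fingers '[0,0,0]' --pt "0.22 0.4 0" --pt "0.22 0.4 0" --pt "0 0 0" --twist '[0,0,0]'

```text
time_s: 3.25
position: [0.6725, 0.1622, 0.3034]
orientation: [[-0.992, -0.003, 0.127], [-0.127, 0.01, -0.992], [0.001, -1.0, -0.011]]
force: [-0.0, -1.0, -0.8]
opening: -0.0001
```

```bash
python3 - <<'E'
from h import *
st=bot.read_state(); print(st['time_s'],st['position'],np.round(st['orientation'],3),np.round(st['qpos'],2))
s=snap('wrist','w2'); np.savez('/tmp/w2.npz',**s); print(s['eye'])
s=snap('scene','s2')
s=snap('top','t2');np.savez('/tmp/t2.npz',**s)
E
```

```text
3.25 [0.67250452 0.16218218 0.30344647] [[-0.992 -0.003  0.127]
 [-0.127  0.01  -0.992]
 [ 0.001 -1.    -0.011]] [0.13 0.59 0.36 1.35 0.01 3.14]
[0.74904752 0.1712545  0.43130506]
```

View pics/w2.png

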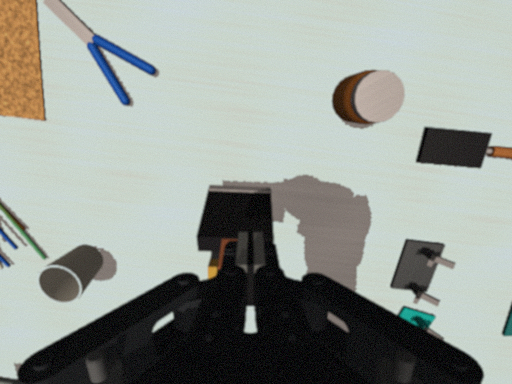

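View pics/s2.png

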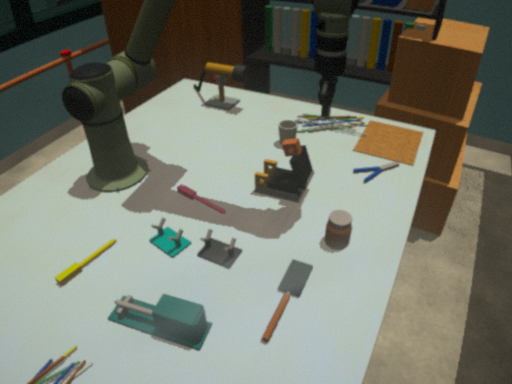

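q6 is at its limit, so the row's turn and y shift were cut short. I'll turn the wrist half a turn the other way, which suits the later steps too, and then descend behind the lid.

Emit:
move_arm --fingers '[0,0,0,0,0]' --pt "0 0 0" --pt "0 0.05 0" --pt "0 0.05 0" --pt "0 0.05 0" --pt "0 0 0" --twist '[0.058,0.058,0.058,0.058,0.058]'

```text
time_s: 4.03
position: [0.6711, 0.1766, 0.3061]
orientation: [[-0.507, -0.008, 0.862], [-0.862, 0.005, -0.507], [-0.0, -1.0, -0.01]]
force: [-0.4, 0.0, -0.2]
opening: -0.0
```

Emit:
move_arm --fingers '[0,0,0,0,0]' --pt "0 0 0" --pt "0 0 0" --pt "0 0 0" --pt "0 0 0" --pt "0 0 0" --twist '[0.058,0.058,0.058,0.058,0.058]'

```text
time_s: 4.65
position: [0.6712, 0.1761, 0.3061]
orientation: [[0.37, -0.009, 0.929], [-0.929, -0.004, 0.37], [0.0, -1.0, -0.01]]
force: [-0.4, -0.3, -0.1]
opening: 0.0002
```

Emit:
move_arm --fingers '[0,0,0,0,0]' --pt "0 0 0" --pt "0 0 0" --pt "0 0 0" --pt "0 0 0" --pt "0 0 0" --twist '[0.058,0.058,0.058,0.058,0.058]'

```text
time_s: 5.28
position: [0.6712, 0.1761, 0.3062]
orientation: [[0.961, -0.002, 0.277], [-0.277, -0.01, 0.961], [0.001, -1.0, -0.01]]
force: [-0.5, -0.7, 0.2]
opening: -0.0003
```

Emit:
move_arm --fingers '[0,0,0,0]' --pt "0 0 0" --pt "0 0 -0.4" --pt "0 0 -0.4" --pt "0 0 -0.4" --twist '[0.058,0.058,0,0]'

```text
time_s: 5.78
position: [0.6713, 0.1761, 0.1611]
orientation: [[0.997, 0.002, -0.077], [0.077, -0.01, 0.997], [0.001, -1.0, -0.01]]
force: [0.6, 0.0, 0.4]
opening: 0.0001
```

Emit:
move_arm --fingers '[0,0,0,0]' --pt "-0.15 -0.015 0" --pt "-0.12 -0.012 0" --pt "-0.1 -0.01 0" --pt "-0.1 -0.01 0" --twist '[0,0,0,0]'

```text
time_s: 6.28
position: [0.6149, 0.1708, 0.1621]
orientation: [[0.997, 0.002, -0.078], [0.078, -0.01, 0.997], [0.002, -1.0, -0.01]]
force: [1.7, -0.7, -0.6]
opening: -0.0
```

```bash
python3 - <<'E'
from h import *
st=bot.read_state(); print(st['time_s'],st['position'],st['force'])
s=snap('scene','s3'); s=snap('wrist','w3')
E
```

```text
6.275 [0.61486195 0.17084037 0.1621248 ] [ 1.74932754 -0.69803442 -0.62450514]
```

View pics/s3.png

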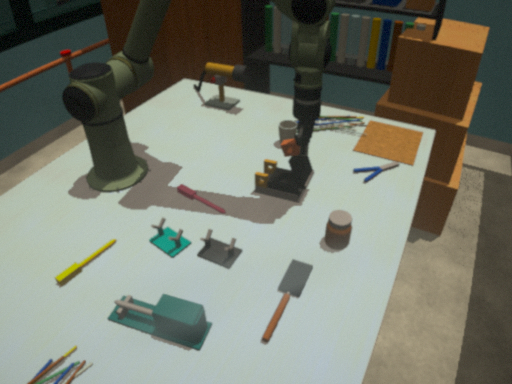

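View pics/w3.png

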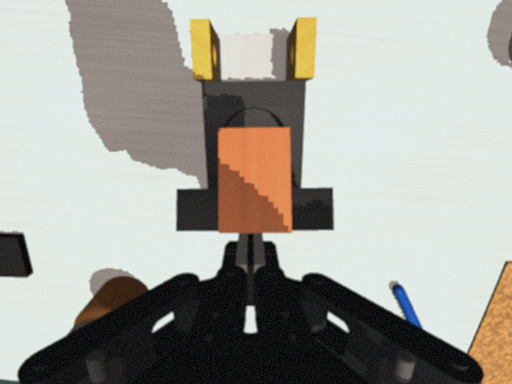

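The wrist view shows the fingertips just behind the lid lug at (255,235), in good line with it. I'll keep pushing.

Emit:
move_arm --fingers '[0,0,0,0,0]' --pt "-0.08 -0.008 0" --pt "-0.08 -0.008 0" --pt "-0.08 -0.008 0" --pt "-0.08 -0.008 0" --pt "-0.08 -0.008 0" --twist '[0,0,0,0,0]'

```text
time_s: 7.0
position: [0.5663, 0.1674, 0.1612]
orientation: [[0.997, 0.0, -0.08], [0.08, -0.01, 0.997], [-0.0, -1.0, -0.01]]
force: [0.4, -0.2, -0.1]
opening: 0.0
```

```bash
python3 - <<'E'
from h import *
st=bot.read_state(); print(st['time_s'],st['position'],st['force'])
s=snap('wrist','w4')
E
```

```text
7.0 [0.56628596 0.16740264 0.16117784] [ 0.38711439 -0.17820313 -0.13113322]
```

View pics/w4.png

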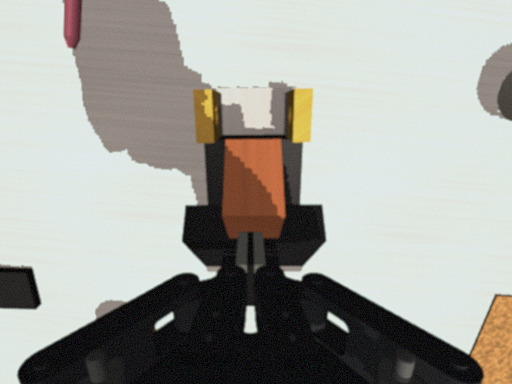

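The lid is sinking on its own, with force near zero. I'll rise and watch it.

Emit:
move_arm --fingers '[0,0,0,0,0]' --pt "0 0 0.3" --pt "0 0 0.3" --pt "0 0 0.3" --pt "0 0 0.2" --pt "0 0 0" --twist '[0,0,0,0,0]'

```text
time_s: 7.68
position: [0.5679, 0.1676, 0.2951]
orientation: [[0.997, 0.004, -0.08], [0.08, -0.01, 0.997], [0.003, -1.0, -0.01]]
force: [-0.2, 0.4, 0.0]
opening: 0.0002
```

```bash
python3 - <<'E'
from h import *
s=snap('wrist','w5')
P=cloud(s);x,y,z=P[...,0],P[...,1],P[...,2]
m=(x>.4)&(x<.7)&(y>.1)&(y<.25)&(z>.06)
print(np.nanpercentile(z[m],[1,10,50,90,99]))
E
```

```text
[0.07123114 0.13159037 0.3541265  0.37116216 0.37814396]
```

View pics/w5.png

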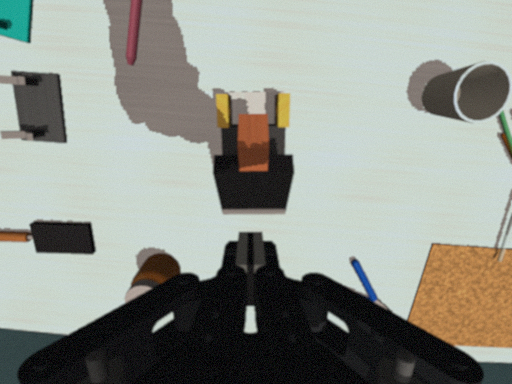

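Emit:
move_arm --fingers '[0,0,0,0,0]' --pt "0 0 0" --pt "0 0 0" --pt "0 0 0" --pt "0 0 0" --pt "0 0 0" --twist '[0,0,0,0,0]'

```text
time_s: 8.35
position: [0.5672, 0.1674, 0.2932]
orientation: [[0.997, 0.001, -0.079], [0.079, -0.01, 0.997], [-0.0, -1.0, -0.01]]
force: [-0.4, 0.3, 0.5]
opening: -0.0001
```

Emit:
move_arm --fingers '[0,0,0,0,0]' --pt "0 0 0" --pt "0 0 0" --pt "0 0 0" --pt "0 0 0" --pt "0 0 0" --twist '[0,0,0,0,0]'

```text
time_s: 8.98
position: [0.5672, 0.1674, 0.2933]
orientation: [[0.997, 0.001, -0.079], [0.079, -0.01, 0.997], [0.0, -1.0, -0.01]]
force: [-0.4, -0.3, 0.0]
opening: -0.0001
```

```bash
python3 - <<'E'
from h import *
s=snap('wrist','w6');np.savez('/tmp/w6.npz',**s)
P=cloud(s);x,y,z=P[...,0],P[...,1],P[...,2]
m=(x>.4)&(x<.7)&(y>.1)&(y<.25)&(z>.04)&(z<.19)
print(np.nanpercentile(z[m],[1,10,50,90,99]),rect(P[m]))
E
```

```text
[0.04866282 0.07153231 0.08205746 0.09028568 0.09455215] ((546.6224365234375, 168.52911376953125), (145.67440795898438, 89.0158462524414), 5.836598873138428)
```

View pics/w6.png

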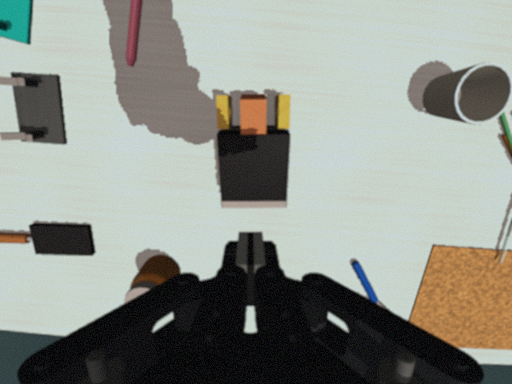

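Emit:
move_arm --fingers '[0,0,0,0,0]' --pt "0 0 0" --pt "0 0 0" --pt "0 0 0" --pt "0 0 0" --pt "0 0 0" --twist '[0,0,0,0,0]'

```text
time_s: 9.65
position: [0.5673, 0.1674, 0.2933]
orientation: [[0.997, 0.001, -0.079], [0.079, -0.01, 0.997], [0.0, -1.0, -0.01]]
force: [0.4, 0.3, -1.0]
opening: -0.0001
```

```bash
python3 - <<'E'
from h import *
for k in range(2):
    s=snap('wrist','w7_%d'%k);np.savez('/tmp/w7_%d.npz'%k,**s)
    P=cloud(s);x,y,z=P[...,0],P[...,1],P[...,2]
    m=(x>.4)&(x<.7)&(y>.1)&(y<.25)&(z>.04)&(z<.19)
    print(np.nanpercentile(z[m],[1,10,50,90,99]),rect(P[m]))
    F=np.c_[P[m][:,0],np.ones(m.sum())]
    t=m&(z>.065)&(z<.1)&(x>.53)&(x<.60)
    A=np.c_[P[t][:,:2],np.ones(t.sum())]
    print('slope',np.linalg.lstsq(A,z[t],rcond=None)[0])
    hsv=cv2.cvtColor(s['frame'],cv2.COLOR_RGB2HSV)
    yel=m&(hsv[...,0]>18)&(hsv[...,0]<32)&(hsv[...,1]>120)&(z>.066)
    n,lab,stt,c=cv2.connectedComponentsWithStats(yel.astype(np.uint8))
    for i in range(1,n):
        if stt[i,4]>40: print('lug',stt[i,4],rect(P[lab==i]),np.median(z[lab==i]))
    cop=m&(hsv[...,0]<16)&(hsv[...,1]>100)&(x<.56)
    print('cop',rect(P[cop]),np.median(z[cop]))
E
```

```text
[0.0497241  0.07080342 0.07312413 0.07461544 0.07709342] ((551.488037109375, 168.65101623535156), (152.64865112304688, 89.02287292480469), 5.342630863189697)
slope [-3.28246994e-04 -1.68530543e-05  7.36059766e-02]
lug 350 ((499.0307922363281, 126.41917419433594), (40.166988372802734, 14.059404373168945), 6.434842586517334) 0.071394912727898
lug 375 ((492.64794921875, 200.39971923828125), (39.05879592895508, 13.449698448181152), 4.891109943389893) 0.07147427305824966
cop ((496.68621826171875, 157.74778747558594), (40.16948699951172, 72.55535125732422), 4.754166603088379) 0.07140691180106873
[0.04921537 0.07082109 0.07315589 0.07463801 0.07707692] ((551.55908203125, 168.6028289794922), (152.5771484375, 88.98506164550781), 5.327513694763184)
slope [ 0.00040956 -0.00056859  0.07330878]
lug 356 ((499.19244384765625, 126.5465316772461), (40.48777770996094, 14.044393539428711), 6.653643608093262) 0.07145825648362589
lug 373 ((492.64794921875, 200.39173889160156), (39.084938049316406, 13.53615951538086), 4.814958572387695) 0.07137151955110743
cop ((501.5551452636719, 156.32229614257812), (51.358699798583984, 82.73095703125), 22.93634796142578) 0.07138516523404545
```

The lid is flat at 73.5 mm with zero slope, so it is shut. Hole_mid is at about (0.496, 0.163) and the mould's yaw is about 5.2°. Next is the pin.

Emit:
move_arm --fingers '[45,45,45,45,45]' --pt "-0.07 -0.44 -0.02" --pt "-0.07 -0.44 -0.02" --pt "-0.07 -0.44 -0.02" --pt "-0.07 -0.44 -0.02" --pt "-0.07 -0.44 -0.02" --twist '[0.03,0,0,0,0]'

```text
time_s: 10.38
position: [0.5249, -0.0982, 0.2814]
orientation: [[0.985, 0.003, -0.173], [0.173, -0.01, 0.985], [0.001, -1.0, -0.011]]
force: [1.3, -0.0, -0.5]
opening: 0.0447
```

Emit:
move_arm --fingers '[45,45,45,45,45]' --pt "-0.08 -0.44 -0.05" --pt "-0.08 -0.44 -0.05" --pt "-0.08 -0.44 -0.05" --pt "-0.08 -0.44 -0.05" --pt "-0.08 -0.44 -0.1" --twist '[0,0,0,0,0]'

```text
time_s: 11.0
position: [0.477, -0.3626, 0.2456]
orientation: [[0.985, 0.003, -0.173], [0.173, -0.011, 0.985], [0.001, -1.0, -0.011]]
force: [1.2, 0.4, 0.4]
opening: 0.0449
```

Emit:
move_arm --fingers '[45,45,45]' --pt "-0.04 -0.38 -0.1" --pt "0 0 0" --pt "0 0 0" --twist '[0,0,0]'

```text
time_s: 11.38
position: [0.4723, -0.4057, 0.2331]
orientation: [[0.985, 0.002, -0.173], [0.173, -0.009, 0.985], [0.0, -1.0, -0.009]]
force: [0.5, 0.5, -0.6]
opening: 0.0453
```

```bash
cat > pin.py <<'E'
from h import *
import sys
st=bot.read_state(); print(st['time_s'],np.round(st['position'],4),np.round(st['orientation'],3).tolist(),np.round(st['qpos'],2),st['opening'])
s=snap('wrist',sys.argv[1]);np.savez('/tmp/%s.npz'%sys.argv[1],**s)
P=cloud(s);x,y,z=P[...,0],P[...,1],P[...,2]
for m in bot.masks_of('pin_shaft','wrist')[:3]:
    g=m['region']&(z>.03)&(z<.12)
    print('net',m['p'],m['position'],g.sum())
    if g.sum()>50:
        c,d,t,a=line2d(P[g]); print('  ends',np.round(c+d*t[0],4),np.round(c+d*t[1],4),'yaw',a,np.nanpercentile(P[g][:,2],[5,50,95]))
E
python3 pin.py w8
```

```text
11.375 [ 0.4723 -0.4057  0.2331] [[0.985, 0.002, -0.173], [0.173, -0.009, 0.985], [0.0, -1.0, -0.009]] [-0.83  0.46 -0.02  1.08 -0.   -1.  ] 0.045255868722481926
net 0.91 [247.1, 170.6] 1329
  ends [ 0.403  -0.4208] [ 0.5286 -0.3983] yaw 10.176003 [0.0421759  0.04621471 0.04893155]
```

View pics/w8.png

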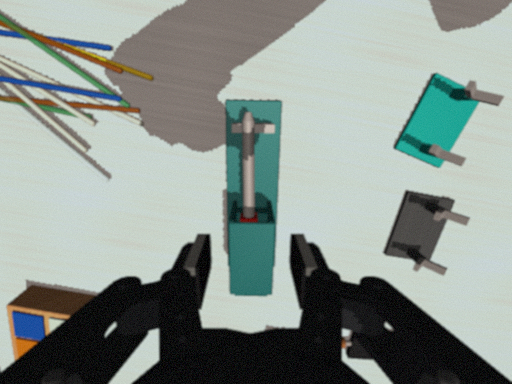

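The wrist view shows the shaft from the tip at (249,115) to the red handle face at (249,217), just inside the hood mouth, lined up with the jaws. I'll descend and grip 55 mm from the handle face.

Emit:
move_arm --fingers '[45,45,45,45,45]' --pt "0 -0.023 -0.45" --pt "0 0 -0.45" --pt "0 0 -0.4" --pt "0 0 -0.24" --pt "0 0 -0.1" --twist '[0,0,0,0,0]'

```text
time_s: 12.1
position: [0.4723, -0.407, 0.0353]
orientation: [[0.985, 0.0, -0.175], [0.175, -0.008, 0.985], [-0.001, -1.0, -0.008]]
force: [-0.6, 0.2, 0.6]
opening: 0.0448
```

```bash
python3 pin.py w9
```

```text
12.1 [ 0.4723 -0.407   0.0353] [[0.985, 0.0, -0.175], [0.175, -0.008, 0.985], [-0.001, -1.0, -0.008]] [-0.83  0.66 -0.24  0.67 -0.01 -1.  ] 0.04477995268127562
net 0.74 [244.6, 224.2] 5780
  ends [ 0.4026 -0.4213] [ 0.5088 -0.4021] yaw 10.246308 [0.04270146 0.04618282 0.04777448]
net 0.23 [263.6, 184.3] 1802
  ends [ 0.4157 -0.3881] [ 0.4239 -0.4379] yaw -80.66919 [0.03146046 0.03333701 0.03490473]
```

View pics/w9.png

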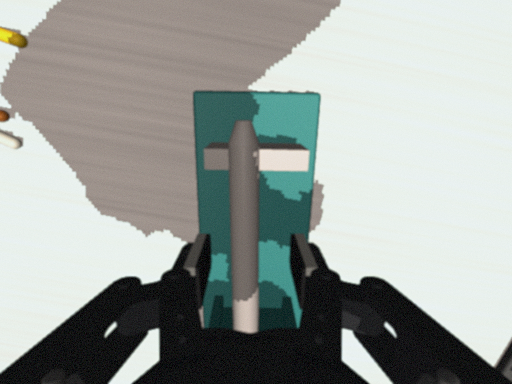

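The shaft sits between the pads, about 1.6 mm to the left of centre. I'll correct that and grip.

Emit:
move_arm --fingers '[45,8,8,8,8]' --pt "0 -0.013 0" --pt "0 0 0" --pt "0 0 0" --pt "0 0 0" --pt "0 0 0" --twist '[0,0,0,0,0]' --newtons 70

```text
time_s: 12.82
position: [0.473, -0.4112, 0.0378]
orientation: [[0.985, 0.003, -0.173], [0.173, -0.012, 0.985], [0.001, -1.0, -0.012]]
force: [-0.4, 0.6, 6.2]
opening: 0.0116
```

Emit:
move_arm --fingers '[8,8,8]' --pt "0 0 0.03" --pt "0 0 0.03" --pt "0 0 0.025" --twist '[0,0,0]'

```text
time_s: 13.2
position: [0.4723, -0.4104, 0.0467]
orientation: [[0.985, 0.002, -0.173], [0.173, -0.01, 0.985], [-0.0, -1.0, -0.01]]
force: [-0.2, -0.1, -1.4]
opening: 0.0116
```

```bash
python3 pin.py w10
```

```text
13.2 [ 0.4723 -0.4104  0.0467] [[0.985, 0.002, -0.173], [0.173, -0.01, 0.985], [-0.0, -1.0, -0.01]] [-0.83  0.64 -0.23  0.69 -0.01 -1.  ] 0.01162481365013052
```

View pics/w10.png

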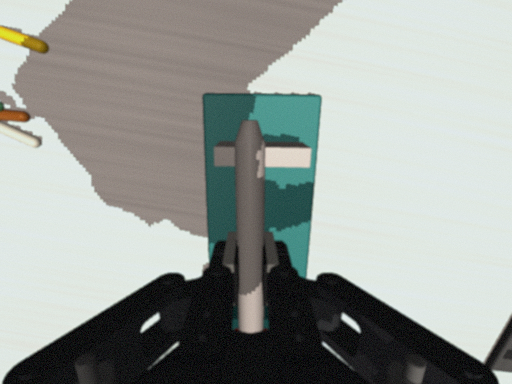

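```bash
cat > held.py <<'E'
from h import *
import sys
s=dict(np.load('/tmp/%s.npz'%sys.argv[1])); P=cloud(s)
r0,r1=[int(a) for a in sys.argv[2:4]]
z=P[...,2]
for r in range(r0,r1,12):
    # narrow strip near image col 225..275
    row=P[r,215:290]; k=row[:,2]; zz=np.nanmax(k[k<.3]) if len(k) else 0
    sel=np.where((k>zz-.006)&(k<.3))[0]
    print(r,np.round(row[sel].mean(0),4),'top',round(zz,4),'w',np.round(np.ptp(row[sel][:,1]),4), 'cols',sel.min()+215,sel.max()+215)
E
python3 held.py w10 126 330; echo; python3 held.py w9 126 330
```

```text
126 [ 0.4039 -0.422   0.0526] top 0.0553 w 0.0078 cols 241 259
138 [ 0.4087 -0.4208  0.0538] top 0.0558 w 0.0114 cols 237 263
150 [ 0.4137 -0.4199  0.0548] top 0.0571 w 0.0132 cols 235 265
162 [ 0.419  -0.419   0.0548] top 0.057 w 0.0125 cols 236 264
174 [ 0.4243 -0.4181  0.0549] top 0.0569 w 0.0127 cols 236 264
186 [ 0.4298 -0.4171  0.055 ] top 0.0573 w 0.0129 cols 236 264
198 [ 0.4355 -0.4161  0.0547] top 0.0563 w 0.013 cols 236 264
210 [ 0.4413 -0.4147  0.0546] top 0.0564 w 0.0128 cols 237 264
222 [ 0.4472 -0.414   0.055 ] top 0.0567 w 0.0124 cols 237 263
234 [ 0.4535 -0.4127  0.0547] top 0.0563 w 0.0132 cols 237 264
246 [ 0.4604 -0.4115  0.0537] top 0.0571 w 0.0241 cols 226 275
258 [ 0.4613 -0.4116  0.0635] top 0.0646 w 0.0237 cols 224 276
270 [ 0.4588 -0.4103  0.0766] top 0.079 w 0.0299 cols 215 289
282 [ 0.4597 -0.41    0.0835] top 0.0849 w 0.0283 cols 215 289
294 [ 0.4553 -0.4105  0.0964] top 0.0975 w 0.0247 cols 215 289
306 [ 0.4552 -0.4106  0.1025] top 0.1036 w 0.0231 cols 215 289
318 [ 0.4552 -0.4105  0.1077] top 0.109 w 0.0218 cols 215 289

126 [ 0.4041 -0.421   0.0441] to
[... 336 characters left out ...]
 230 258
198 [ 0.4351 -0.4154  0.0463] top 0.0483 w 0.0122 cols 231 258
210 [ 0.4409 -0.4144  0.046 ] top 0.048 w 0.0125 cols 231 258
222 [ 0.4467 -0.4134  0.046 ] top 0.0478 w 0.0126 cols 231 258
234 [ 0.4528 -0.4123  0.046 ] top 0.0479 w 0.0128 cols 231 258
246 [ 0.4589 -0.411   0.0461] top 0.0476 w 0.0127 cols 232 258
258 [ 0.4655 -0.4099  0.0459] top 0.0477 w 0.0127 cols 232 258
270 [ 0.4721 -0.409   0.046 ] top 0.0477 w 0.0123 cols 232 257
282 [ 0.4789 -0.4073  0.0459] top 0.0478 w 0.0128 cols 233 258
294 [ 0.486  -0.4061  0.0459] top 0.0475 w 0.0129 cols 233 258
306 [ 0.4933 -0.4051  0.046 ] top 0.0478 w 0.0125 cols 233 257
318 [ 0.501  -0.4035  0.0458] top 0.0477 w 0.0134 cols 233 258
```

The pin is lifted 9 mm, level, and firmly held. I'll draw it out along the sheath axis.

Emit:
move_arm --fingers '[8,8,8,8,8]' --pt "-0.16 -0.028 0" --pt "-0.16 -0.028 0" --pt "-0.16 -0.028 0" --pt "-0.16 -0.028 0" --pt "-0.16 -0.028 0" --twist '[0,0,0,0,0]'

```text
time_s: 13.92
position: [0.374, -0.4271, 0.0464]
orientation: [[0.985, 0.0, -0.172], [0.172, -0.009, 0.985], [-0.001, -1.0, -0.009]]
force: [-0.9, -0.0, -1.4]
opening: 0.0119
```

Emit:
move_arm --fingers '[8,8,8,8]' --pt "-0.1 -0.017 0" --pt "0 0 0.3" --pt "0 0 0.3" --pt "0 0 0.3" --twist '[0,0,0,0]'

```text
time_s: 14.42
position: [0.3635, -0.4292, 0.1553]
orientation: [[0.985, 0.001, -0.172], [0.172, -0.009, 0.985], [-0.0, -1.0, -0.009]]
force: [0.8, -0.0, -1.1]
opening: 0.0115
```

```bash
python3 pin.py w11; python3 - <<'E'
from h import *
snap('scene','s11')
E
python3 held.py w11 100 250
```

```text
14.425 [ 0.3635 -0.4292  0.1553] [[0.985, 0.001, -0.172], [0.172, -0.009, 0.985], [-0.0, -1.0, -0.009]] [-1.    0.42 -0.3   0.84 -0.   -1.17] 0.01152009922605207
net 0.87 [249.0, 220.2] 0
net 0.56 [336.3, 38.2] 0
100 [ 0.2807 -0.4426 -0.0007] top 0.0009 w 0.0717 cols 215 289
112 [ 0.2919 -0.4406 -0.0007] top 0.0015 w 0.0727 cols 215 289
124 [ 0.2943 -0.4406  0.1606] top 0.1624 w 0.0079 cols 241 259
136 [ 0.2992 -0.4397  0.1625] top 0.1644 w 0.0104 cols 238 262
148 [ 0.3041 -0.4388  0.1637] top 0.1659 w 0.0123 cols 236 264
160 [ 0.3093 -0.4377  0.1635] top 0.1654 w 0.0129 cols 236 265
172 [ 0.3146 -0.4368  0.1637] top 0.1657 w 0.0131 cols 236 265
184 [ 0.3202 -0.436   0.1634] top 0.1651 w 0.0128 cols 236 264
196 [ 0.3257 -0.4348  0.1636] top 0.1658 w 0.0125 cols 237 264
208 [ 0.3316 -0.4338  0.1634] top 0.1654 w 0.0127 cols 237 264
220 [ 0.3376 -0.4327  0.1634] top 0.1653 w 0.0129 cols 237 264
232 [ 0.3437 -0.4315  0.1633] top 0.1652 w 0.0132 cols 237 264
244 [ 0.3499 -0.4306  0.1638] top 0.1662 w 0.0123 cols 238 263
```

View pics/w11.png

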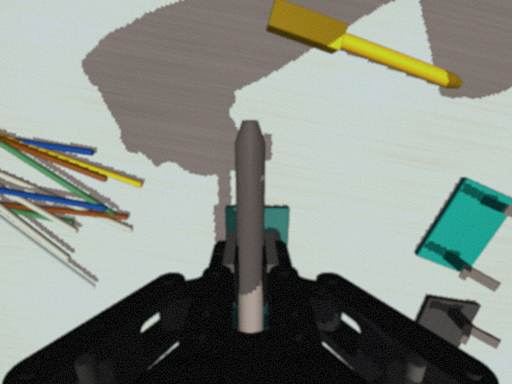

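View pics/s11.png

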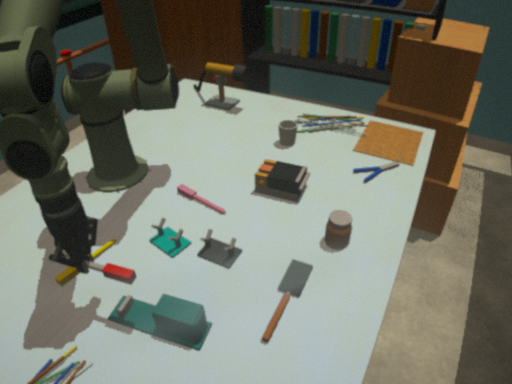

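The pin is out and held level. The scene view shows it at (105,270) with its red handle, and the lid shut at (282,177). Now to the grey rest.

Emit:
move_arm --fingers '[8,8,8,8,8]' --pt "0.2 0.36 0" --pt "0.22 0.38 0" --pt "0.22 0.38 0" --pt "0.22 0.38 -0.05" --pt "0.22 0.38 -0.1" --twist '[-0.019,-0.019,-0.019,0,0]'

```text
time_s: 15.2
position: [0.4939, -0.2021, 0.1351]
orientation: [[1.0, -0.001, 0.006], [-0.006, -0.01, 1.0], [-0.001, -1.0, -0.01]]
force: [1.4, -0.6, -1.7]
opening: 0.0115
```

Emit:
move_arm --fingers '[8,8,8]' --pt "0.22 0.36 -0.14" --pt "0.04 0.03 0" --pt "0 0 0" --twist '[0,0,0]'

```text
time_s: 15.58
position: [0.5245, -0.1567, 0.1186]
orientation: [[1.0, -0.002, 0.004], [-0.004, -0.01, 1.0], [-0.002, -1.0, -0.01]]
force: [0.1, -0.6, -1.1]
opening: 0.0113
```

```bash
python3 pin.py w12; python3 held.py w12 100 250
```

```text
15.575 [ 0.5245 -0.1567  0.1186] [[1.0, -0.002, 0.004], [-0.004, -0.01, 1.0], [-0.002, -1.0, -0.01]] [-0.42  0.44 -0.38  0.75 -0.01 -0.42] 0.011283430891982287
net 0.9 [436.8, 53.9] 0
net 0.55 [248.3, 218.0] 13
100 [ 0.4411 -0.1553 -0.0005] top 0.0009 w 0.0635 cols 215 289
112 [ 0.451  -0.1554 -0.0008] top 0.0008 w 0.0642 cols 215 289
124 [ 0.4541 -0.1557  0.1242] top 0.1255 w 0.0079 cols 241 259
136 [ 0.4591 -0.1555  0.1258] top 0.1274 w 0.0112 cols 238 263
148 [ 0.4642 -0.1553  0.1268] top 0.129 w 0.0129 cols 236 265
160 [ 0.4694 -0.1558  0.127 ] top 0.1291 w 0.0126 cols 236 264
172 [ 0.4749 -0.1556  0.1267] top 0.1288 w 0.0134 cols 236 265
184 [ 0.4805 -0.1556  0.1269] top 0.1291 w 0.0125 cols 237 264
196 [ 0.4862 -0.1556  0.1269] top 0.1289 w 0.0127 cols 237 264
208 [ 0.492  -0.1558  0.127 ] top 0.1287 w 0.0129 cols 237 264
220 [ 0.4981 -0.1554  0.1269] top 0.1289 w 0.0126 cols 238 264
232 [ 0.5043 -0.1554  0.1269] top 0.1289 w 0.0127 cols 238 264
244 [ 0.511  -0.1559  0.1265] top 0.1287 w 0.018 cols 232 268
```

View pics/w12.png

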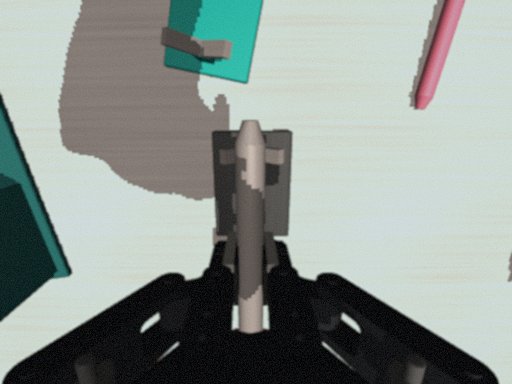

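The pin is centred over the grey rest: its axis is at y = -0.1556 against the rest's -0.1555, and mid-shaft is at x ≈ 0.516. I'll lower it.

Emit:
move_arm --fingers '[8,8,8,8,8]' --pt "0 0 -0.25" --pt "0 0 -0.2" --pt "0 0 -0.1" --pt "0 0 -0.04" --pt "0 0 0" --twist '[0,0,0,0,0]'

```text
time_s: 16.3
position: [0.5254, -0.1575, 0.0495]
orientation: [[1.0, 0.001, 0.006], [-0.006, -0.011, 1.0], [0.001, -1.0, -0.01]]
force: [-0.2, -0.6, -1.6]
opening: 0.0117
```

```bash
python3 pin.py w13; python3 held.py w13 100 250
```

```text
16.3 [ 0.5254 -0.1575  0.0495] [[1.0, 0.001, 0.006], [-0.006, -0.011, 1.0], [0.001, -1.0, -0.01]] [-0.42  0.53 -0.44  0.59 -0.01 -0.41] 0.011690079104016465
net 0.76 [498.6, 72.2] 0
net 0.55 [249.8, 220.8] 5614
  ends [ 0.4542 -0.1563] [ 0.5655 -0.1567] yaw -0.22772549 [0.05411512 0.05778041 0.05934288]
100 [ 0.4439 -0.1557 -0.0007] top 0.0008 w 0.0458 cols 215 289
112 [ 0.451  -0.1558 -0.0007] top 0.001 w 0.046 cols 215 289
124 [ 0.4551 -0.1564  0.0549] top 0.0566 w 0.008 cols 241 259
136 [ 0.4601 -0.1564  0.0563] top 0.0585 w 0.0106 cols 238 262
148 [ 0.4651 -0.1565  0.0575] top 0.0598 w 0.0134 cols 235 265
160 [ 0.4703 -0.1565  0.0581] top 0.0607 w 0.0116 cols 237 263
172 [ 0.4759 -0.1563  0.057 ] top 0.0602 w 0.0337 cols 215 289
184 [ 0.4816 -0.1565  0.0568] top 0.0598 w 0.0339 cols 215 289
196 [ 0.4871 -0.1563  0.0577] top 0.06 w 0.0127 cols 237 264
208 [ 0.493  -0.1564  0.0577] top 0.0596 w 0.0129 cols 237 264
220 [ 0.4991 -0.1564  0.0574] top 0.0596 w 0.0131 cols 237 264
232 [ 0.5051 -0.1565  0.058 ] top 0.0607 w 0.0118 cols 238 262
244 [ 0.5116 -0.1564  0.0577] top 0.06 w 0.0125 cols 238 263
```

View pics/w13.png

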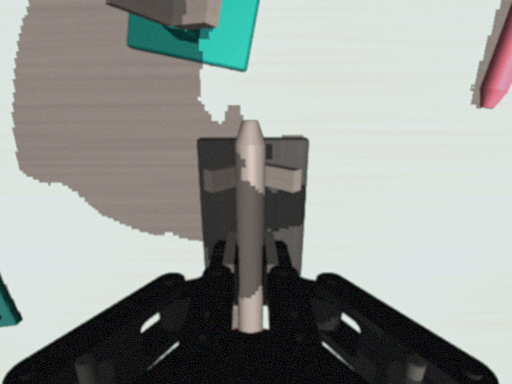

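It is about 2.5 mm above the seat and not touching yet. I'll lower that much and release.

Emit:
move_arm --fingers '[8,8,8]' --pt "0 0.005 -0.018" --pt "0 0 0" --pt "0 0 0" --twist '[0,0,0]'

```text
time_s: 16.77
position: [0.5253, -0.1563, 0.0471]
orientation: [[1.0, 0.0, 0.005], [-0.005, -0.01, 1.0], [0.0, -1.0, -0.01]]
force: [-0.3, -0.0, -1.5]
opening: 0.0118
```

Emit:
move_arm --fingers '[20,30,40,40,40]' --pt "0 0 0" --pt "0 0 0" --pt "0 0 0" --pt "0 0 0" --pt "0 0 0" --twist '[0,0,0,0,0]'

```text
time_s: 17.4
position: [0.5252, -0.1564, 0.0469]
orientation: [[1.0, 0.0, 0.005], [-0.005, -0.01, 1.0], [0.0, -1.0, -0.01]]
force: [-1.2, -0.3, -0.2]
opening: 0.0403
```

```bash
python3 pin.py w14; python3 held.py w14 110 270
```

```text
17.4 [ 0.5252 -0.1564  0.0469] [[1.0, 0.0, 0.005], [-0.005, -0.01, 1.0], [0.0, -1.0, -0.01]] [-0.42  0.53 -0.44  0.59 -0.01 -0.41] 0.04028324416771753
net 0.77 [497.7, 73.5] 0
net 0.76 [250.2, 222.9] 5730
  ends [ 0.454  -0.1552] [ 0.5652 -0.1555] yaw -0.16944815 [0.05143904 0.05515611 0.05677087]
110 [ 0.4496 -0.1547 -0.0007] top 0.0012 w 0.0456 cols 215 289
122 [ 0.4541 -0.1554  0.0522] top 0.054 w 0.0071 cols 242 258
134 [ 0.4591 -0.1554  0.0534] top 0.0554 w 0.0107 cols 238 262
146 [ 0.4641 -0.1554  0.0548] top 0.0568 w 0.0134 cols 235 265
158 [ 0.4694 -0.1551  0.055 ] top 0.057 w 0.0131 cols 236 265
170 [ 0.4751 -0.1544  0.0536] top 0.0569 w 0.0339 cols 215 289
182 [ 0.4805 -0.154   0.0545] top 0.0575 w 0.0332 cols 215 289
194 [ 0.486  -0.1552  0.0551] top 0.0571 w 0.0127 cols 237 264
206 [ 0.4918 -0.155   0.0553] top 0.0569 w 0.0123 cols 238 264
218 [ 0.4979 -0.1553  0.0551] top 0.057 w 0.013 cols 237 264
230 [ 0.5042 -0.1556  0.0549] top 0.0568 w 0.0128 cols 237 263
242 [ 0.5107 -0.1554  0.0547] top 0.0568 w 0.0135 cols 237 264
254 [ 0.5169 -0.1554  0.0553] top 0.0574 w 0.0126 cols 238 263
266 [ 0.5242 -0.154   0.0546] top 0.0566 w 0.0259 cols 238 289
```

View pics/w14.png

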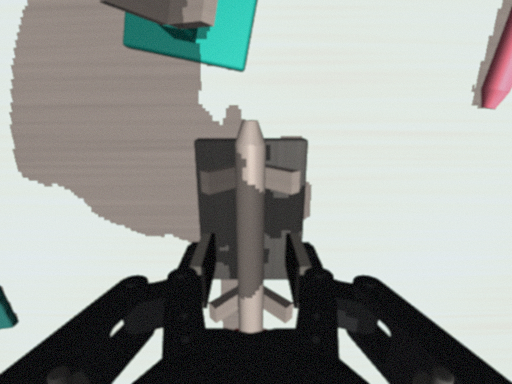

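The pin lies seated: its top at 57 mm puts the axis at 50 mm, and mid-shaft is at x ≈ 0.516. I'm free of it, so I'll rise and move over the handle.

Emit:
move_arm --fingers '[45,45,45,45,45]' --pt "0 0 0.3" --pt "0 0 0.4" --pt "0.36 0 0.3" --pt "0.36 0 0" --pt "0 0 0" --twist '[0,0,0,0,0]'

```text
time_s: 18.12
position: [0.6143, -0.1565, 0.1671]
orientation: [[1.0, 0.003, 0.004], [-0.004, -0.011, 1.0], [0.003, -1.0, -0.011]]
force: [-1.4, 0.3, -0.6]
opening: 0.0448
```

```bash
python3 pin.py w15; python3 - <<'E'
from h import *
s=dict(np.load('/tmp/w15.npz')); P=cloud(s);x,y,z=P[...,0],P[...,1],P[...,2]
hsv=cv2.cvtColor(s['frame'],cv2.COLOR_RGB2HSV)
r=((hsv[...,0]<8)|(hsv[...,0]>172))&(hsv[...,1]>120)&(z>.052)&(z<.08)&(y<-.1)
print(r.sum(),rect(P[r]),np.percentile(z[r],[5,50,95]))
A=np.c_[P[r][:,:2],np.ones(r.sum())]; print('slope',np.linalg.lstsq(A,z[r],rcond=None)[0])
m=(abs(y+.155)<.012)&(z>.045)&(z<.07)&(x>.44)&(x<.577); print(line2d(P[m]),P[m][:,0].min())
snap('scene','s15')
E
```

```text
18.125 [ 0.6143 -0.1565  0.1671] [[1.0, 0.003, 0.004], [-0.004, -0.011, 1.0], [0.003, -1.0, -0.011]] [-0.36  0.53 -0.08  0.95 -0.01 -0.36] 0.04479019505430042
net 0.87 [252.7, 130.7] 4285
  ends [ 0.4595 -0.1558] [ 0.6428 -0.155 ] yaw 0.2308593 [0.05173413 0.05631299 0.06100003]
net 0.4 [407.0, 4.4] 0
1578 ((610.6920776367188, -155.7993927001953), (64.68791961669922, 20.853288650512695), 0.47574514150619507) [0.05919201 0.06029104 0.06132563]
slope [ 0.00475653 -0.00232735  0.05699868]
(array([ 0.5142697 , -0.15530692], dtype=float32), array([0.9999905 , 0.00435426], dtype=float32), array([-0.05520525,  0.06187365]), np.float32(0.24948145)) 0.45738312526987734
```

View pics/w15.png

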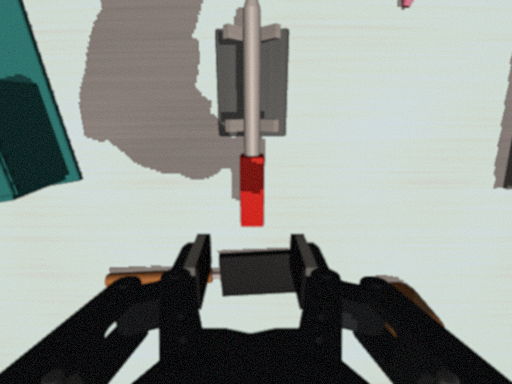

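The handle is flat and level, centred at (0.6107, -0.1555) with its top at 60.3 mm. I'll descend and grip it.

Emit:
move_arm --fingers '[45,45,45,45,45]' --pt "-0.03 0.008 -0.4" --pt "0 0 -0.35" --pt "0 0 -0.2" --pt "0 0 -0.05" --pt "0 0 0" --twist '[0,0,0,0,0]'

```text
time_s: 18.9
position: [0.6075, -0.1555, 0.0472]
orientation: [[1.0, -0.0, 0.006], [-0.006, -0.01, 1.0], [-0.0, -1.0, -0.01]]
force: [0.3, -0.2, 0.4]
opening: 0.0451
```

```bash
python3 pin.py w16
```

```text
18.9 [ 0.6075 -0.1555  0.0472] [[1.0, -0.0, 0.006], [-0.006, -0.01, 1.0], [-0.0, -1.0, -0.01]] [-0.36  0.65 -0.22  0.7  -0.01 -0.36] 0.04513703772759195
net 0.66 [247.5, 190.4] 12078
  ends [ 0.4914 -0.1555] [ 0.6416 -0.1554] yaw 0.035177976 [0.05207898 0.05645903 0.06085146]
```

View pics/w16.png

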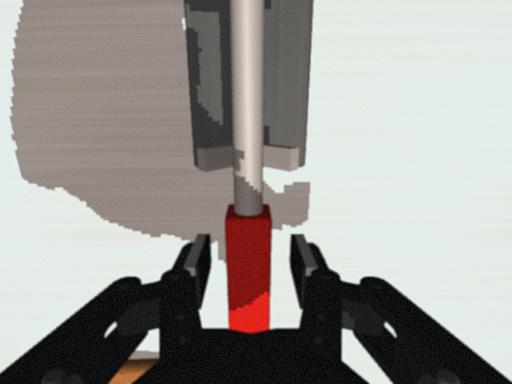

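Centred. Close and lift.

Emit:
move_arm --fingers '[15,15,15,15]' --pt "0.02 0 -0.01" --pt "0 0 0" --pt "0 0 0" --pt "0 0 0" --twist '[0,0,0,0]' --newtons 110

```text
time_s: 19.5
position: [0.6116, -0.1562, 0.0468]
orientation: [[1.0, 0.002, 0.005], [-0.005, -0.012, 1.0], [0.002, -1.0, -0.012]]
force: [1.7, -2.9, 5.4]
opening: 0.0199
```

```bash
python3 pin.py w17
```

```text
19.5 [ 0.6116 -0.1562  0.0468] [[1.0, 0.002, 0.005], [-0.005, -0.012, 1.0], [0.002, -1.0, -0.012]] [-0.36  0.65 -0.21  0.7  -0.01 -0.36] 0.01990845145007043
net 0.88 [251.2, 185.5] 11816
  ends [ 0.4956 -0.1555] [ 0.643  -0.1553] yaw 0.112237334 [0.05218407 0.05647225 0.06034209]
```

Emit:
move_arm --fingers '[15,15,15,15]' --pt "0 0 0.12" --pt "0 0 0.3" --pt "0 0 0.4" --pt "0 0 0.1" --twist '[0,0,0,0]'

```text
time_s: 20.1
position: [0.6118, -0.1554, 0.1595]
orientation: [[1.0, 0.004, 0.005], [-0.005, -0.011, 1.0], [0.004, -1.0, -0.011]]
force: [0.9, -0.0, -1.1]
opening: 0.0203
```

```bash
python3 pin.py w18;  python3 held.py w18 2 240
```

```text
20.1 [ 0.6118 -0.1554  0.1595] [[1.0, 0.004, 0.005], [-0.005, -0.011, 1.0], [0.004, -1.0, -0.011]] [-0.36  0.53 -0.1   0.93 -0.01 -0.36] 0.02033140467606282
net 0.98 [249.6, 188.5] 1
2 [ 0.4958 -0.155   0.1667] top 0.1689 w 0.0125 cols 232 264
14 [ 0.5   -0.155  0.167] top 0.1694 w 0.0118 cols 233 263
26 [ 0.5041 -0.1548  0.1669] top 0.1697 w 0.0127 cols 233 265
38 [ 0.5083 -0.1547  0.1669] top 0.1694 w 0.012 cols 234 264
50 [ 0.5126 -0.1547  0.1668] top 0.1689 w 0.013 cols 233 265
62 [ 0.517  -0.1548  0.1669] top 0.169 w 0.0123 cols 234 264
74 [ 0.5215 -0.1547  0.1668] top 0.169 w 0.0125 cols 234 264
86 [ 0.5261 -0.1548  0.1671] top 0.1687 w 0.0126 cols 234 264
98 [ 0.5308 -0.1546  0.1669] top 0.1695 w 0.0128 cols 234 264
110 [ 0.5356 -0.1546  0.167 ] top 0.1688 w 0.0134 cols 234 265
122 [ 0.5405 -0.1543  0.1671] top 0.1695 w 0.0131 cols 235 265
134 [ 0.5455 -0.1544  0.1671] top 0.1693 w 0.0133 cols 235 265
146 [ 0.5507 -0.1544  0.1671] top 0.1697 w 0.0125 cols 236 264
158 [ 0.556  -0.1545  0.1671] top 0.1696 w 0.0126 cols 236 264
170 [ 0.5614 -0.1545  0.167 ] top 0.1689 w 0.0129 cols 236 264
182 [ 0.567  -0.1545  0.1671] top 0.1687 w 0.013 cols 236 264
194 [ 0.5727 -0.1545  0.1669] top 0.1688 w 0.0132 cols 236 264
206 [ 0.5786 -0.1544  0.1671] top 0.1692 w 0.0207 cols 228 272
218 [ 0.5824 -0.1543  0.1723] top 0.1734 w 0.0215 cols 227 274
230 [ 0.5883 -0.1546  0.1725] top 0.1741 w 0.0212 cols 227 273
```

View pics/w18.png

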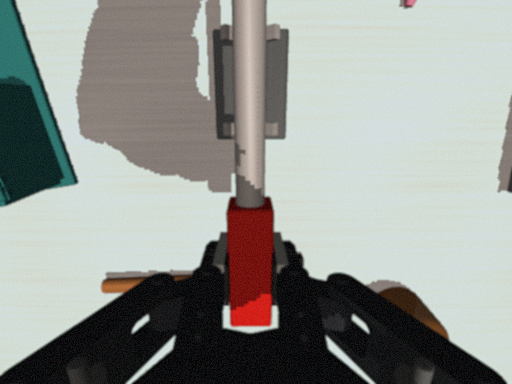

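The handle is firmly held and the pin is level. I'll check for wrist-camera bias by comparing the rest as seen at opposite wrist yaws, before trusting the hole position to a millimetre.

```bash
python3 - <<'E'
from h import *
def box(P,x0,x1,y0,y1,z0,z1):
    x,y,z=P[...,0],P[...,1],P[...,2]; return (x>x0)&(x<x1)&(y>y0)&(y<y1)&(z>z0)&(z<z1)
for n in ['w1','w8','w11','w14','w15','w18']:
    s=dict(np.load('/tmp/%s.npz'%n)); P=cloud(s); print(n)
    for nm,b in [('rest',(.44,.60,-.22,-.09)),('turq',(.3,.435,-.24,-.13))]:
        m=box(P,*b,.005,.012)
        if m.sum()>800: r=rect(P[m]); print(nm,m.sum(),np.round(r[0],1),np.round(r[1],1),round(r[2],1))
s=dict(np.load('/tmp/w7_0.npz')); P=cloud(s)
b=box(P,.53,.62,.10,.24,.068,.080); r=rect(P[b]); print('lid slab',r)
b=box(P,.4,.7,.1,.25,-.004,.004)
E
```

```text
w1
rest 3153 [ 515.5 -156.6] [71.5 99.8] 89.5
turq 2406 [ 372.5 -183.3] [ 71.4 100.2] 78.4
w8
rest 2711 [ 515.6 -156.2] [72.3 99.1] 89.9
turq 3776 [ 371.7 -184. ] [ 71.4 100.4] 78.1
w11
rest 1547 [ 498.5 -156.2] [71.  67.1] 89.6
turq 4375 [ 371.9 -184. ] [72.7 99.8] 78.3
w14
rest 7651 [ 515.8 -155.6] [69.4 99. ] 90.0
turq 5090 [ 404.7 -189.8] [70.6 36. ] 80.6
w15
rest 4855 [ 516.1 -155.8] [ 69.5 100.3] 89.9
w18
rest 3819 [ 516.1 -155.7] [100.5  69.5] 0.0
lid slab ((570.3826293945312, 170.86013793945312), (87.3074722290039, 88.55928802490234), 4.6800103187561035)
```

The readings agree to within 0.5 mm, so the bias is negligible. I'll turn the pin and carry it to the mould's right-hand side.

Emit:
move_arm --fingers '[15,15,15,15,15]' --pt "-0.09 0.085 0" --pt "-0.09 0.085 0" --pt "-0.09 0.085 0" --pt "-0.09 0.085 0" --pt "-0.09 0.085 0" --twist '[-0.053,-0.053,-0.053,-0.053,-0.053]'

```text
time_s: 20.82
position: [0.5543, -0.1034, 0.1536]
orientation: [[0.665, -0.012, 0.747], [-0.747, -0.005, 0.665], [-0.004, -1.0, -0.012]]
force: [0.7, -0.1, -2.8]
opening: 0.0202
```

Emit:
move_arm --fingers '[15,15,15,15,15]' --pt "-0.09 0.085 0" --pt "-0.09 0.085 0" --pt "-0.09 0.085 -0.1" --pt "-0.08 0.085 -0.2" --pt "0 0 0" --twist '[-0.053,-0.053,-0.053,-0.05,0]'

```text
time_s: 21.45
position: [0.5105, -0.0622, 0.1169]
orientation: [[0.079, -0.018, 0.997], [-0.997, 0.001, 0.079], [-0.003, -1.0, -0.018]]
force: [-0.1, -0.6, -1.3]
opening: 0.0202
```

```bash
cat > ins.py <<'E'
from h import *
import sys
st=bot.read_state(); print(st['time_s'],np.round(st['position'],4),np.round(st['orientation'],3).tolist(),np.round(st['force'],1),np.round(st['moment'],2),st['opening'])
tp=np.array(st['position'])
n=sys.argv[1]
s=snap('wrist',n);np.savez('/tmp/%s.npz'%n,**s); P=cloud(s)
R=np.array(st['orientation']); L=(P-tp)@R   # tool coords: x along pin?, y down, z jaw
# pin tip direction is -x tool
sh=(abs(L[...,2])<.012)&(abs(L[...,1]+.003)<.016)&(L[...,0]<-.036)&(L[...,0]>-.16)
Q=P[sh]; 
# cross-sections by bins along tool x
lx=L[sh][:,0]; out=[]
for a in np.arange(-.155,-.036,.008):
    k=(lx>a)&(lx<a+.008)
    if k.sum()>60:
        q=Q[k]; top=np.percentile(q[:,2],90); kk=q[:,2]>top-.004
        out.append([*q[kk].mean(0)]); 
out=np.array(out)
c=np.polyfit(out[:,1],out[:,0],1); cz=np.polyfit(out[:,1],out[:,2],1)
print('shaft x=%.4f at y=-0.05, dx/dy %.4f (yaw %.2f), ztopmean %.4f dz/dy %.4f  yrange'%(np.polyval(c,-.05),c[0],np.degrees(np.arctan(-c[0])),out[:,2].mean(),cz[0]),out[[0,-1],1])
hx=lambda y:.4960-.0889*(y-.1634)
print('lateral at outer face y=.1186 err mm',1e3*(np.polyval(c,.1186)-hx(.1186)),'far y=.208',1e3*(np.polyval(c,.208)-hx(.208)),'axis z at face',np.polyval(cz,.1186)-.0045)
snap('scene',n+'s')
E
python3 ins.py w19
```

```text
21.45 [ 0.5105 -0.0622  0.1169] [[0.079, -0.018, 0.997], [-0.997, 0.001, 0.079], [-0.003, -1.0, -0.018]] [-0.1 -0.6 -1.3] [-0.13 -0.04  0.  ] 0.020219578804377667
shaft x=0.5096 at y=-0.05, dx/dy -0.0886 (yaw 5.06), ztopmean 0.1252 dz/dy 0.0013  yrange [ 0.05335721 -0.02275316]
lateral at outer face y=.1186 err mm -5.306198584587197 far y=.208 -5.281894992742675 axis z at face 0.12083607834303339
```

View pics/w19.png

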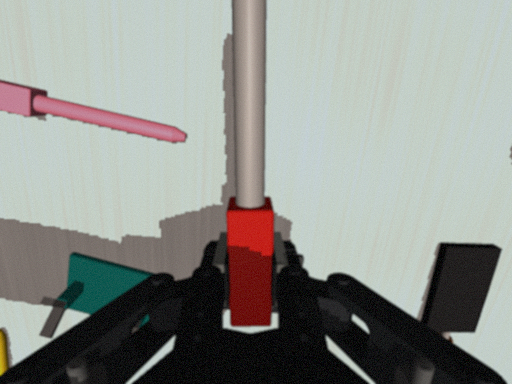

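View pics/w19s.png

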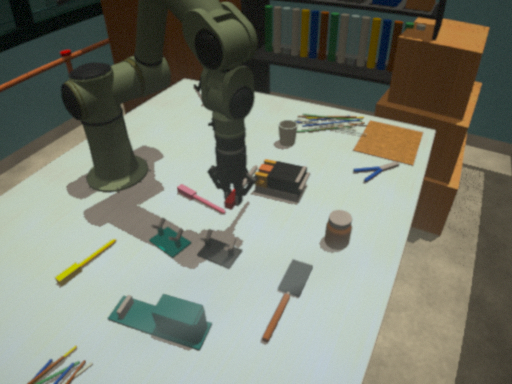

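```bash
python3 - <<'E'
import cv2
i=cv2.imread('pics/w19s.png'); c=i[130:280,140:340]; cv2.imwrite('pics/w19sz.png',cv2.resize(c,None,fx=4,fy=4,interpolation=cv2.INTER_CUBIC))
E
```

```text
(no output)
```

View pics/w19sz.png

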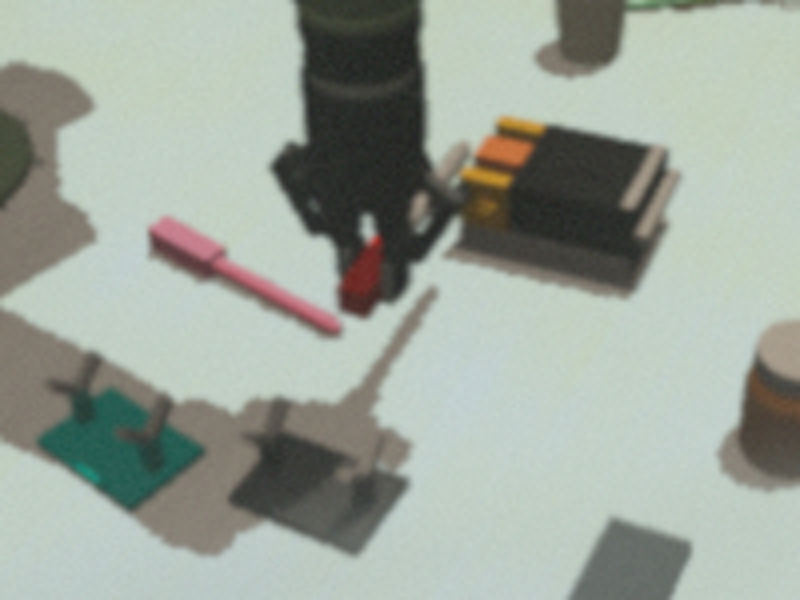

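The wrist view shows the pin level at yaw 5.06°, parallel to the hole line. The line in the scene view at (240,213) is only its shadow. It is offset -5.3 mm in x, so I'll correct that and lower to hole height.

Emit:
move_arm --fingers '[15,15,15,15,15]' --pt "0.044 0 -0.2" --pt "0 0 -0.2" --pt "0 0 -0.13" --pt "0 0 -0.04" --pt "0 0 0" --twist '[0,0,0,0,0]'

```text
time_s: 22.18
position: [0.52, -0.0638, 0.0519]
orientation: [[0.077, -0.01, 0.997], [-0.997, -0.001, 0.076], [0.0, -1.0, -0.01]]
force: [-0.2, 1.5, -1.5]
opening: 0.0202
```

```bash
python3 ins.py w20; python3 - <<'E'
from h import *
s=bot.snapshot('scene'); R=np.array(s['orientation'])
# predicted hole line points projected
pts=[[.4960-.0889*(-.045),.1186,.05],[.4960,.1634,.05]]
print(proj(s,pts))
i=cv2.cvtColor(s['frame'],cv2.COLOR_RGB2BGR); cv2.imwrite('pics/s20z.png',cv2.resize(i[150:220,200:310],None,fx=7,fy=7,interpolation=cv2.INTER_CUBIC))
E
```

```text
22.175 [ 0.52   -0.0638  0.0519] [[0.077, -0.01, 0.997], [-0.997, -0.001, 0.076], [0.0, -1.0, -0.01]] [-0.2  1.5 -1.5] [-0.14 -0.02  0.  ] 0.020181643222628227
shaft x=0.5190 at y=-0.05, dx/dy -0.0868 (yaw 4.96), ztopmean 0.0600 dz/dy -0.0008  yrange [ 0.05180389 -0.02443628]
lateral at outer face y=.1186 err mm 4.3538829350076025 far y=.208 4.538084146601951 axis z at face 0.05541755269269895
[[260.62861314 180.67453044]
 [265.90077528 172.67095841]]
```

View pics/s20z.png

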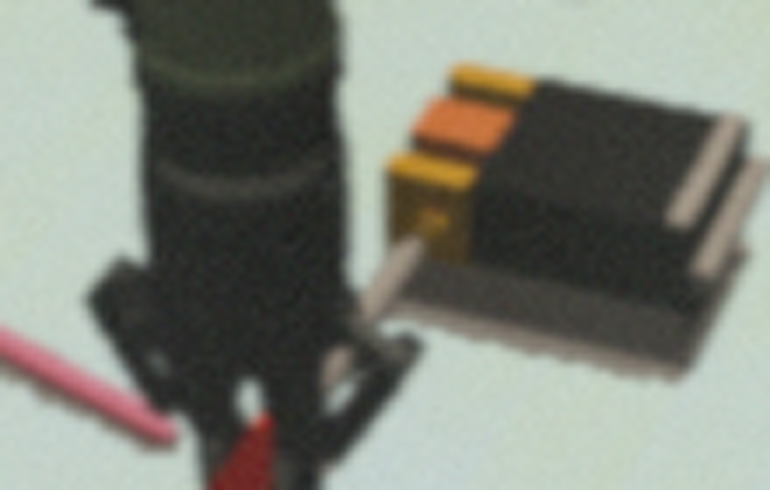

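```bash
python3 ins.py w21 
```

```text
22.325 [ 0.5204 -0.0638  0.0525] [[0.076, -0.009, 0.997], [-0.997, -0.001, 0.076], [0.001, -1.0, -0.009]] [ 0.5 -0.4 -0.3] [-0.13 -0.05 -0.  ] 0.020323860118605992
shaft x=0.5193 at y=-0.05, dx/dy -0.0864 (yaw 4.94), ztopmean 0.0606 dz/dy -0.0017  yrange [ 0.05177575 -0.02442382]
lateral at outer face y=.1186 err mm 4.791729268829981 far y=.208 5.012826407292115 axis z at face 0.055898833289498455
```

Emit:
move_arm --fingers '[15,15,15]' --pt "-0.036 0 -0.044" --pt "0 0 0" --pt "0 0 0" --twist '[0,0,0]'

```text
time_s: 22.8
position: [0.5152, -0.0636, 0.0463]
orientation: [[0.076, -0.01, 0.997], [-0.997, -0.001, 0.076], [0.0, -1.0, -0.011]]
force: [0.4, -0.6, -1.3]
opening: 0.0206
```

```bash
python3 ins.py w22; python3 ins.py w22b 
```

```text
22.8 [ 0.5152 -0.0636  0.0463] [[0.076, -0.01, 0.997], [-0.997, -0.001, 0.076], [0.0, -1.0, -0.011]] [ 0.4 -0.6 -1.3] [-0.06 -0.02 -0.01] 0.020582361214839924
shaft x=0.5142 at y=-0.05, dx/dy -0.0860 (yaw 4.92), ztopmean 0.0545 dz/dy -0.0010  yrange [ 0.052014   -0.02422997]
lateral at outer face y=.1186 err mm -0.276030961226581 far y=.208 -0.02084933276907952 axis z at face 0.049846552039537
22.9 [ 0.5155 -0.0636  0.0465] [[0.076, -0.01, 0.997], [-0.997, -0.001, 0.076], [0.0, -1.0, -0.01]] [-0.8  0.6 -2. ] [-0.11  0.02 -0.03] 0.020271969332156713
shaft x=0.5144 at y=-0.05, dx/dy -0.0851 (yaw 4.86), ztopmean 0.0546 dz/dy -0.0010  yrange [ 0.05192748 -0.02431621]
lateral at outer face y=.1186 err mm 0.08898298179982334 far y=.208 0.4295068841198013 axis z at face 0.049954987189284504
```

The lateral error is under 0.5 mm and the axis is at 50 mm. I'll insert in small steps and watch the force.

Emit:
move_arm --fingers '[15,15,15,15]' --pt "-0.01 0.12 0" --pt "-0.009 0.1 0" --pt "-0.009 0.1 0" --pt "0 0 0" --twist '[0,0,0,0]'

```text
time_s: 23.5
position: [0.5117, -0.0239, 0.0464]
orientation: [[0.078, -0.011, 0.997], [-0.997, -0.001, 0.078], [-0.0, -1.0, -0.011]]
force: [-0.7, 0.1, -1.2]
opening: 0.0203
```

```bash
python3 ins.py w23; python3 - <<'E'
import cv2
i=cv2.imread('pics/w23s.png'); cv2.imwrite('pics/s23z.png',cv2.resize(i[140:220,200:310],None,fx=7,fy=7,interpolation=cv2.INTER_CUBIC))
E
```

```text
23.5 [ 0.5117 -0.0239  0.0464] [[0.078, -0.011, 0.997], [-0.997, -0.001, 0.078], [-0.0, -1.0, -0.011]] [-0.7  0.1 -1.2] [-0.14  0.02  0.01] 0.020258350627458663
shaft x=0.5142 at y=-0.05, dx/dy -0.0892 (yaw 5.10), ztopmean 0.0545 dz/dy -0.0005  yrange [0.09161151 0.01550784]
lateral at outer face y=.1186 err mm -0.8067733286614143 far y=.208 -0.8347139472236753 axis z at face 0.04993660128742684
```

View pics/s23z.png

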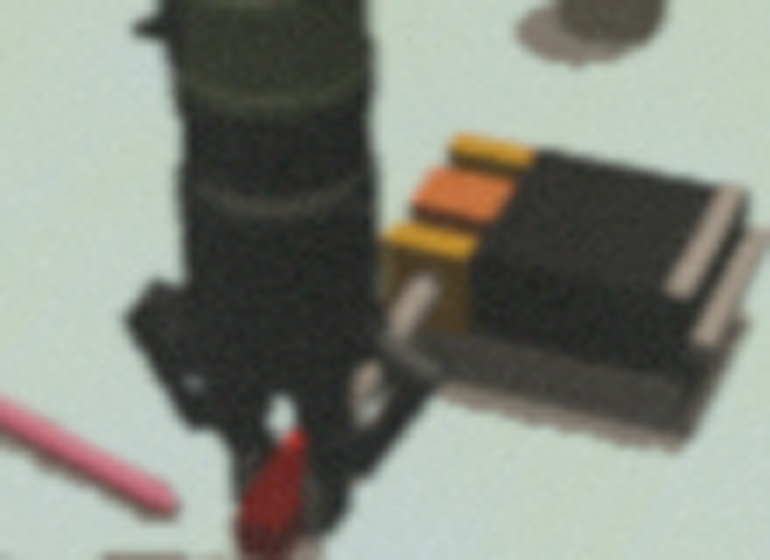

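View pics/w23.png

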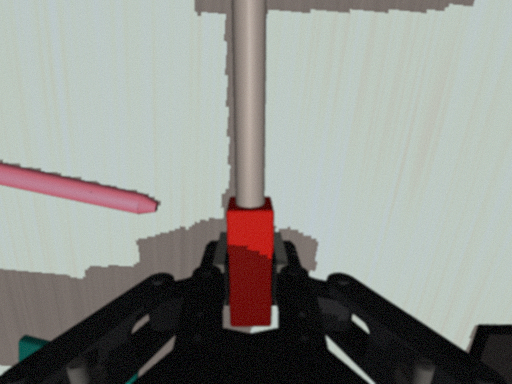

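The tip has entered the first lug, at (435,290) in the zoom, with no side force. I'll continue.

Emit:
move_arm --fingers '[15,15,15,15,15]' --pt "-0.005 0.1 0" --pt "-0.009 0.1 0" --pt "-0.009 0.1 0" --pt "-0.008 0.08 0" --pt "0 0 0" --twist '[0,0,0,0,0]'

```text
time_s: 24.22
position: [0.5081, 0.0212, 0.0464]
orientation: [[0.078, -0.01, 0.997], [-0.997, -0.001, 0.078], [0.0, -1.0, -0.011]]
force: [0.5, -1.0, -2.6]
opening: 0.0204
```

```bash
python3 ins.py w24
```

```text
24.225 [0.5081 0.0212 0.0464] [[0.078, -0.01, 0.997], [-0.997, -0.001, 0.078], [0.0, -1.0, -0.011]] [ 0.5 -1.  -2.6] [-0.14 -0.05  0.03] 0.020400765266651934
shaft x=0.5128 at y=-0.05, dx/dy -0.0743 (yaw 4.25), ztopmean 0.0554 dz/dy 0.0814  yrange [0.11872032 0.06063886]
lateral at outer face y=.1186 err mm 0.2788240955943211 far y=.208 1.5876281779765855 axis z at face 0.053397053697911895
```

View pics/w24.png

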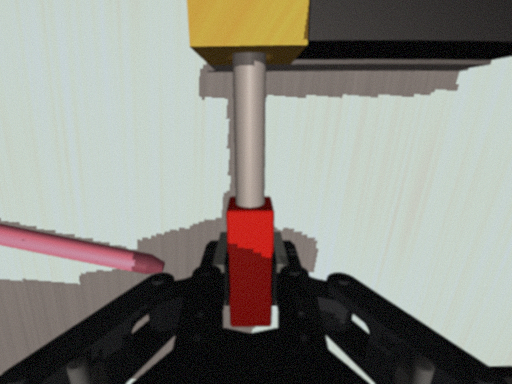

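The shaft is centred on the lug (column 249 for both), with no force. I'll continue.

Emit:
move_arm --fingers '[15,15,15,15,15]' --pt "-0.009 0.1 0" --pt "-0.009 0.1 0" --pt "-0.009 0.1 0" --pt "-0.009 0.1 0" --pt "0 0 0" --twist '[0,0,0,0,0]'

```text
time_s: 24.95
position: [0.5038, 0.0694, 0.0464]
orientation: [[0.078, -0.01, 0.997], [-0.997, -0.001, 0.078], [0.0, -1.0, -0.01]]
force: [-0.4, 0.2, -1.9]
opening: 0.0205
```

```bash
python3 ins.py w25 | head -1
```

```text
24.95 [0.5038 0.0694 0.0464] [[0.078, -0.01, 0.997], [-0.997, -0.001, 0.078], [0.0, -1.0, -0.01]] [-0.4  0.2 -1.9] [-0.16  0.04 -0.03] 0.02050926302628504
```

View pics/w25.png

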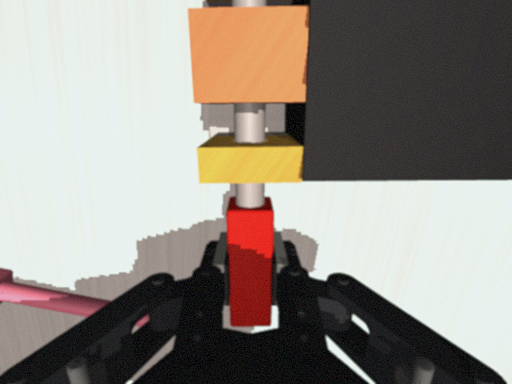

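The shaft is through two lugs and into the third, with about 16 mm to go.

Emit:
move_arm --fingers '[15,15,15]' --pt "-0.005 0.06 0" --pt "-0.005 0.055 0" --pt "0 0 0" --twist '[0,0,0]'

```text
time_s: 25.42
position: [0.5027, 0.0826, 0.0464]
orientation: [[0.077, -0.01, 0.997], [-0.997, -0.001, 0.077], [0.0, -1.0, -0.01]]
force: [0.2, -0.7, -1.9]
opening: 0.0205
```

Emit:
move_arm --fingers '[15,15]' --pt "0 0.01 0" --pt "0 0.005 0" --twist '[0,0]'

```text
time_s: 25.68
position: [0.5028, 0.0839, 0.0464]
orientation: [[0.076, -0.01, 0.997], [-0.997, -0.001, 0.076], [0.0, -1.0, -0.01]]
force: [-0.5, -0.1, -2.1]
opening: 0.0201
```

```bash
python3 ins.py w26 | head -1
```

```text
25.675 [0.5028 0.0839 0.0464] [[0.076, -0.01, 0.997], [-0.997, -0.001, 0.076], [0.0, -1.0, -0.01]] [-0.5 -0.1 -2.1] [-0.08 -0.07 -0.04] 0.020122598388034763
```

View pics/w26.png

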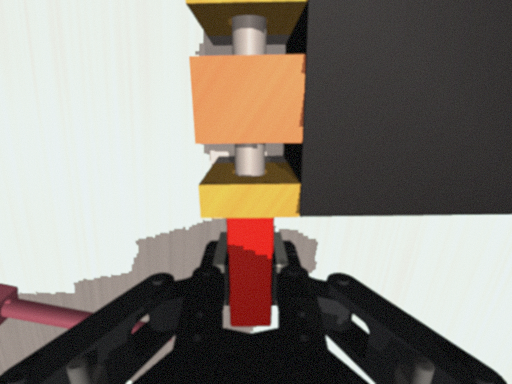

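Emit:
move_arm --fingers '[15,15,15]' --pt "-0.001 0.01 0" --pt "-0.001 0.01 0" --pt "0 0 0" --twist '[0,0,0]'

```text
time_s: 26.15
position: [0.5027, 0.0854, 0.0465]
orientation: [[0.076, -0.01, 0.997], [-0.997, -0.003, 0.076], [0.003, -1.0, -0.01]]
force: [0.3, -4.9, -1.3]
opening: 0.0205
```

Emit:
move_arm --fingers '[15,15]' --pt "-0.001 0.01 0" --pt "0 0 0" --twist '[0,0]'

```text
time_s: 26.4
position: [0.5027, 0.0855, 0.0466]
orientation: [[0.075, -0.01, 0.997], [-0.997, -0.006, 0.075], [0.005, -1.0, -0.01]]
force: [0.1, -8.6, -0.1]
opening: 0.0203
```

It has butted: y stopped at 0.0855 (0.0857 expected) and the axial force rose to 8.6 N. Releasing.

Emit:
move_arm --fingers '[25,35,50,50,50]' --pt "0 0 0" --pt "0 0 0" --pt "0 0 0" --pt "0 0 0" --pt "0 0 0" --twist '[0,0,0,0,0]'

```text
time_s: 27.02
position: [0.5024, 0.0878, 0.0465]
orientation: [[0.076, -0.01, 0.997], [-0.997, -0.001, 0.076], [-0.0, -1.0, -0.01]]
force: [-0.1, -0.1, -0.3]
opening: 0.0501
```

```bash
python3 ins.py w27 | head -1
```

```text
27.025 [0.5024 0.0878 0.0465] [[0.076, -0.01, 0.997], [-0.997, -0.001, 0.076], [-0.0, -1.0, -0.01]] [-0.1 -0.1 -0.3] [-0.02 -0.02  0.06] 0.05005014980685557
```

View pics/w27.png

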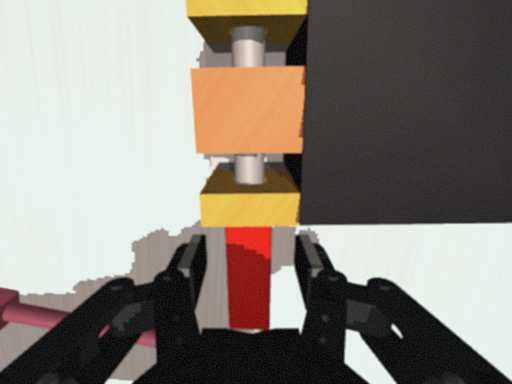

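The fingers are clear on both sides and the handle is flush on the lug. I'll rise straight up, back off, and verify.

Emit:
move_arm --fingers '[50,50,50,50,50]' --pt "0 0 0.2" --pt "0 0 0.4" --pt "0 0 0.4" --pt "0 0 0.3" --pt "0 0 0" --twist '[0,0,0,0,0]'

```text
time_s: 27.75
position: [0.5045, 0.0877, 0.2055]
orientation: [[0.076, -0.004, 0.997], [-0.997, -0.001, 0.076], [0.0, -1.0, -0.004]]
force: [-0.3, 0.6, -0.3]
opening: 0.05
```

```bash
python3 - <<'E'
from h import *
st=bot.read_state(); print(st['time_s'],np.round(st['position'],4),st['force'])
s=snap('wrist','w28'); P=cloud(s);x,y,z=P[...,0],P[...,1],P[...,2]
hsv=cv2.cvtColor(s['frame'],cv2.COLOR_RGB2HSV)
r=((hsv[...,0]<5)|(hsv[...,0]>172))&(hsv[...,1]>150)&(z>.045)&(z<.07)&(y>.03)&(y<.13)
print('handle',r.sum(),rect(P[r]),np.percentile(z[r],[5,50,95]))
yel=(hsv[...,0]>18)&(hsv[...,0]<32)&(hsv[...,1]>120)&(z>.066)&(z<.08)
n,lab,stt,c=cv2.connectedComponentsWithStats(yel.astype(np.uint8))
for i in range(1,n):
    if stt[i,4]>60: print('lug',stt[i,4],rect(P[lab==i]),np.median(z[lab==i]))
m=(x>.53)&(x<.6)&(y>.13)&(y<.2)&(z>.04)&(z<.12); print('lid z',np.percentile(z[m],[5,50,95]))
s=snap('scene','s28'); i=cv2.imread('pics/s28.png'); cv2.imwrite('pics/s28z.png',cv2.resize(i[130:230,210:320],None,fx=6,fy=6,interpolation=cv2.INTER_CUBIC))
C=cloud(s)
for l in ['jar','paddle','cup']:
    m=bot.masks_of(l,'scene'); print(l,[(round(a['p'],2),np.round(np.nanmedian(C[a['region']],0),3)) for a in m[:1]])
E
```

```text
27.75 [0.5045 0.0877 0.2055] [-0.32660334  0.60554993 -0.25549583]
handle 1089 ((501.35528564453125, 84.52134704589844), (20.62771987915039, 60.26784896850586), 6.123001575469971) [0.05758624 0.05892079 0.06013843]
lug 764 ((492.6100769042969, 201.2610321044922), (39.25894546508789, 13.805126190185547), 5.676270484924316) 0.07132955319380613
lug 621 ((499.4947814941406, 125.60934448242188), (40.20960235595703, 13.87075424194336), 5.113797664642334) 0.07141763523091021
lid z [0.07214927 0.07331482 0.07447999]
jar [(0.64, array([0.784, 0.   , 0.065]))]
paddle [(0.58, array([ 0.735, -0.175,  0.015]))]
cup [(0.95, array([0.455, 0.414, 0.058]))]
```

View pics/w28.png

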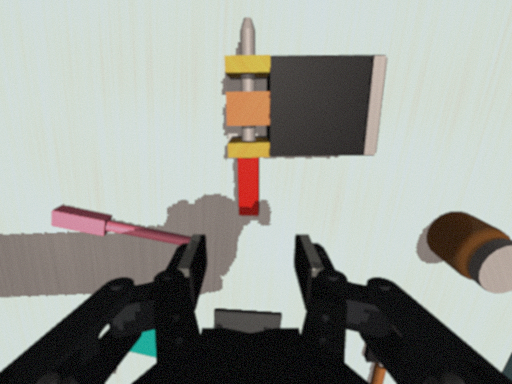

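View pics/s28.png

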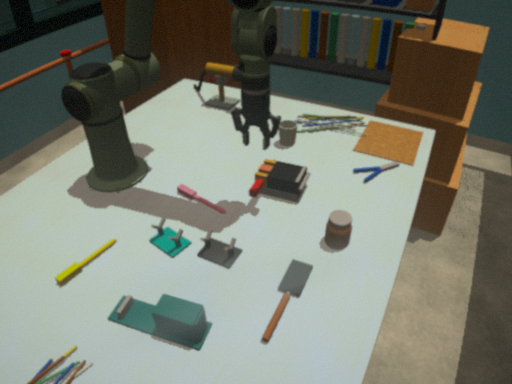

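View pics/s28z.png

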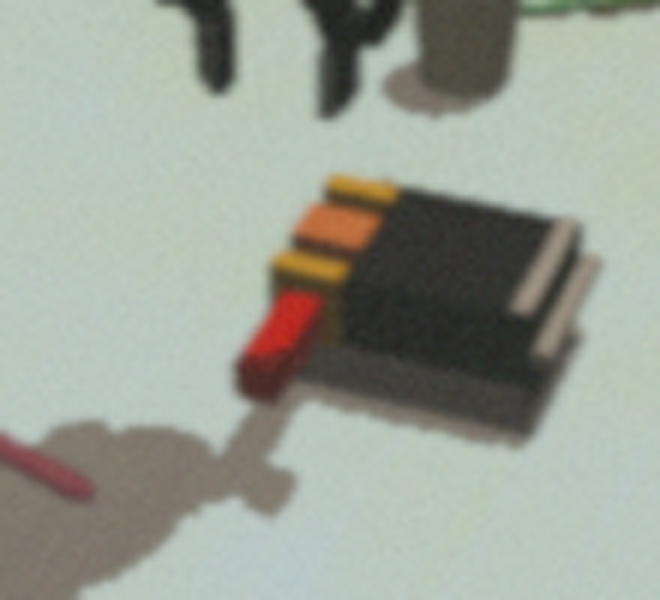

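```bash
python3 - <<'E'
from h import *
s=snap('wrist','w29'); P=cloud(s);x,y,z=P[...,0],P[...,1],P[...,2]
u=np.array([-np.sin(np.radians(5.1)),np.cos(np.radians(5.1))])
t=(P[...,:2]-np.array([.496,.1634]))@u
n=(P[...,:2]-np.array([.496,.1634]))@np.array([u[1],-u[0]])
m=(abs(n)<.012)&(z>.035)&(z<.065)&(t>.05)&(t<.12)
print('tip reach mm (80 if butted)',1e3*np.percentile(t[m],[1,99]),np.median(z[m]),np.median(n[m]))
hsv=cv2.cvtColor(s['frame'],cv2.COLOR_RGB2HSV)
r=((hsv[...,0]<5)|(hsv[...,0]>172))&(hsv[...,1]>150)&(abs(n)<.02)&(z>.045)&(z<.07)&(t<0)
print('handle t',1e3*np.percentile(t[r],[.5,99.5]))
l=(hsv[...,0]>18)&(hsv[...,0]<32)&(hsv[...,1]>120)&(z>.066)&(z<.08)&(abs(n)<.03)
print('lugs t',1e3*np.percentile(t[l],[.5,99.5]))
print(bot.read_state()['force'])
E
```

```text
tip reach mm (80 if butted) [50.31454208 79.01128354] 0.05315544415523721 -0.00023808121801450658
handle t [-109.07083686  -49.03111554]
lugs t [-44.16726377  44.22838532]
[-0.71255927 -0.27345204 -0.17292204]
```

The tip reaches 79 mm past hole_mid (80 expected when fully butted), so the pin is home and the robot is clear. Handing in.

```bash
python3 -c "
from plant import bot
print(bot.close_job(), bot.read_state()['time_s'])"
```

```text
the job is handed in; nothing more can be done
the job is handed in; nothing more can be done
```

The job was done in the order asked and handed in at about 28 s of the 72 s allowed:
1. I pushed the lid until it sank shut.
2. I drew the pin out of its sheath by the shaft and laid it on the grey rest.
3. I let go and took it again by the red handle.
4. I pushed it through all three lugs from the right-hand side until it butted, then released it.

My last checks:
- **Lid:** its top is flat at 73.3 mm, so it is shut.
- **Pin:** the tip reaches 79 mm past the middle of the holes, against 80 mm when fully butted, and the shaft is centred to within 0.3 mm. While I pushed, it stopped where expected at about 9 N.
- **Handle:** its end measured at -109 mm, against -111 mm if fully butted. That 2 mm gap is within the camera calibration. The part of the handle next to the lug could not be seen from above.
- **Robot:** it is clear of everything, with wrist force near zero.
- **Jar, paddle and cup:** they show within about 6 mm of where they were first seen. I put that down to camera and network scatter, as nothing came near them.

One early move ran the last wrist joint to the end of its range and was cut short. I then turned the wrist the other way, and it had no further effect.

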